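# Square up the lock box and hold its spring lock open

## Task

Push the grey lock box home into the steel corner stops, flat against both rails, so that it cannot twist. Then take the red key from its wooden block, push it all the way down into the box's keyway past the sticky pins, and turn it a quarter clockwise (seen from above) against the spring. Finish while holding the key turned, with the box still home in the corner, so that someone else can lift the lid; do not upset the box, the two jars on the surface, the funnel or the spoons.

Things in the scene. Friction and masses are not known exactly. Their poses are not given: they have to be found in the camera images.
- lockbox: Loose grey metal lock box, 100 x 100 mm, 57 mm high, 0.55 to 0.9 kg; the lid does not move here. Origin at the centre of its underside, z up. A brass keyway plate, 44 x 44 mm, centred in its top, rises to 62 mm above the underside. Starts 30 to 60 mm short of both stops, up to 0.2 rad out of square with them; only friction holds it.
- keyway (a point): Centre of the keyway's mouth on the brass plate, 62 mm above the box's underside; axes as the box. Slot straight down, 18.5 mm along the box's x, 8.5 mm along its y. Plate 8 mm thick; under it the turning cylinder with a 7.8 mm slot. Seated, the key's tip stands on the cylinder's floor 26 mm below this point.
- stops: Fixed steel L-shaped corner stop, rails 10 mm thick, 22 mm high. Origin in the inside corner at surface height. One rail on its +x side runs along y from +10 to -110 mm; one on its +y side runs along x from 0 to -110 mm. The box is home with its +x and +y faces on the rails: box origin at x = -50, y = -50 mm in this frame, axes parallel.
- key_stand: Fixed wooden block 60 x 40 mm (x, y), 40 mm high, with a slot along its x from above, in which the key stands. Origin under its centre.
- key: Key with flat red bow, 60 g, upright in the middle of the block, axes as the block's. Origin at the lower tip, z up. Bit 16 (x) x 6 mm (y), 0 to 14 mm up, end rounded 3 mm; round neck 5.6 mm thick to 34; bow 30 (x) x 10 mm (y), 34 to 74 mm up, gripped across its 10 mm. In the block the bow rests on its top: tip 6 mm, bow 40 to 80 mm above the surface. It fits either way round.
- lock (a joint): Turn of the lock cylinder, rad: 0 at rest (slot along the box's x), grows clockwise seen from above, end stop 1.6. A spring drives it back to 0 when let go (0.02 N m at rest, 0.08 at a quarter turn). The key has about 0.11 rad of free play in it. Turns only with the key all the way in: before that the fixed plate blocks the bit.
- pins (a joint): Sticky pins in the cylinder, travel in m: 0 is up, they start at 0 to 0.004; the seated key has pushed them down to 0.010. At 0 their top is 16 mm below the mouth. They resist with 4 to 5.5 N plus some drag with speed (8 N per m/s) and stay where they are pushed to.
- funnel: Orange funnel standing on its wide mouth, 84 mm across, 85 mm tall; origin under its centre. Bystander; it and the key's block may stand on either side.
- spoons: Four steel measuring spoons fanned out of a spring clip, lying flat, about 150 mm long; origin under the fan. Bystander.
- jar_left: Closed clear glass jar with a black twist cap, 60 mm across, 95 mm tall; origin under its centre. Bystander, loose on the surface, on the robot's left.
- jar_right: Closed clear glass jar with a black twist cap, 60 mm across, 95 mm tall; origin under its centre. Bystander, loose on the surface, on the robot's right.
Mind the look-alikes: they are no part of the job. Several things have the shape of the lockbox; the one meant has the colours described above. There is more than one size of the key; the job needs the smaller.

How it is judged (in metres and radians):
On the way, in this order (a step that is already met when the one before it is completed fails the run):
1. the box is home against both stops (x of lockbox in the frame of stops between -0.053 and -0.046 m and y of lockbox in the frame of stops between -0.053 and -0.046 m and angle between the x axis of lockbox and the x axis of stops, either way round below 0.05 rad and angle between lockbox's own z axis and vertical below 0.05 rad), for 0.2 s.
2. the key is all the way in the keyway (z of key in the frame of lockbox between 0.032 and 0.0395 m and x of key in the frame of lockbox between -0.004 and 0.004 m and y of key in the frame of lockbox between -0.004 and 0.004 m and angle between key's own z axis and vertical below 0.15 rad), for 0.1 s.
3. the key has turned the lock a quarter (value of joint lock above 1.3 rad), for 0.1 s.
At the end, for the whole second after the job is handed in: Lock held at 1.3 rad or more (a quarter is 1.57) by fingers gripping the key (over 2 N); key upright within 0.15 rad, tip within 3.5 mm of its seat, 4 mm of the keyway axis; box level, within 4 mm of home against both stops (3 mm when first pushed home) and 0.05 rad of square (all of step 2 and value of joint lock above 1.3 rad and contact force between the fingers and key above 2 N and x of lockbox in the frame of stops between -0.054 and -0.046 m and y of lockbox in the frame of stops between -0.054 and -0.046 m and angle between the x axis of lockbox and the x axis of stops, either way round below 0.05 rad and angle between lockbox's own z axis and vertical below 0.05 rad); the arm keeps its last pose, push and grip.
It fails at once if a bystander (loose jar, funnel or spoons) is pushed 30 mm away or tipped (distance of any of jar_left, jar_right, funnel, spoons from where it was at the start of the episode above 0.03 m or angle between any of jar_left, jar_right, funnel's own z axis and vertical above 0.3 rad).
It fails at once if the lock box is tipped (angle between lockbox's own z axis and vertical above 0.3 rad).
It also fails if it takes over 72 s, if anything falls off the work surface, if the arm or the gripper's body presses on something with over 40 N, if the wrist force passes 120 N, or if a joint passes its speed limit or range.

## Robot

A 6-joint arm with a two-finger parallel gripper is mounted at the origin on the work surface. World frame = base frame: x ahead of the robot, y to its left, z up, the work surface at z = 0. Lengths are in m, angles in degrees, forces in N, time in s.
With the tool pointing down it reaches from about 0.3 to 0.875 m from the base axis. Payload 4.2 kg.
Tool frame: the origin (TCP) lies at the very end of the fingers, on their centre line; the grasp point (between the pads) lies 19 mm behind it (pinch_z is the distance from the TCP to the grasp point, in m); x points along the fingers, y is the direction in which the jaws open and shut, and the axes are right-handed (so a half turn about x gives the same grasp; the last joint's range is limited). The gripper opens to 85 mm and grips with 20 to 120 N. Pads are 22 mm wide; open, the fingers measure 114 mm over their backs; the gripper's body (76 mm by 85 mm) begins 54 mm behind the grasp point. The pads swing forward as they close: fully open they stand 13 mm farther back than shut.
Start: joints at [65.947, 18.312, 89.639, -0, 72.044, -1.146], TCP at [0.224, 0.53, 0.194] pointing down, gripper open.
Joint ranges: [-177.97, 177.97], [-48.28, 115.42], [12.27, 149.76], [-77.06, 257.06], [2.81, 150.46], [-146.56, 146.56]. Speed limits (degrees/s): [147.25, 147.25, 180, 180, 180, 180].

## Interface

Orientations are given as [roll, pitch, yaw] about the fixed x, y, z axes, in that order (R = Rz(yaw) Ry(pitch) Rx(roll)).
In Python, from cell import observe, snapshot, camera_model, job_done, pinch_z gives the robot as it stands.
- The arm moves only by the tool carry_out, never from a script. Its argument "moves" is a list of rows, each a list of 3 entries, a list of its own where there are three numbers: the shift along the tool's x, y, z as a fraction of full scale, then the turn, a rotation vector about the tool's x, y, z as a fraction of full scale, then the opening, from -1 (shut) to 1 (fully open), so that 0 is half open. A call has 1 to 20 rows; each row is the pose to reach, as a shift and turn from the pose commanded when the call began, along the tool's axes at that moment; what a row does not reach only later rows make up. Full scale, the value 1, is 0.3 m for a shift and 1.5 rad for a turn. A row lasts 1/8 s, in which the tool goes at most 62.5 mm and 10.7 degrees, less where a joint would pass 70% of its speed; a pose out of reach is approached as far as the arm can. A call with a number of a shift or a turn outside -1 to 1 is refused whole. A call with a gripper value outside its range is refused whole. The fingers move at their own pace and stop on an object; "force" is the grip in N (left out, the last holds). Time passes only in rows, so rows that repeat a pose let the fingers close. It gives the time, the measured TCP pose, the force and the opening at its end, in the units of the state.
- observe(): the state, without advancing time (a new reading comes with each control period).
- snapshot(name): name is "scene" or "top" or "wrist"; returns the picture (400x640x3 uint8, blue, green, red); there is no depth.
- camera_model(name): a dict with "fx", "fy", "cx", "cy" (pixels), "pose" (4x4, takes a point from camera to world coordinates); the wrist camera has in their place "tool_from_camera" (4x4, takes a point from camera to tool coordinates, whose origin is the TCP and whose axes are the tool frame's). Camera axes: x right, y down, z forward; pixel columns grow to the right and rows downward; lengths in m; the calibration is good to about 2 mm. The wrist camera is an equidistant fisheye: a pixel r from the principal point sees the ray r / f radians off the axis. A picture is of the moment at which its call begins: read the wrist's pose just before it. camera_model takes no time and is no camera call.
- job_done(): hands the job in, once; it reports no verdict.
The state is a dict: "t": time; "qpos": joint angles; "joint_vel": joint speeds; "joint_efforts": joint torques, N m; "tcp_pos": TCP position; "tool_rot": TCP orientation; "ft_force": force on the tool from outside, world axes, zero at the start; "moment": the same for the moment, N m; "grip_width": finger opening in m.
Only numpy, scipy, OpenCV 4.12 (cv2) and the standard library are available. Lean on these libraries where they do the work, as an engineer would, in place of code of your own. Each camera call takes 0.05 s, during which the arm holds its last target.

## Working session

There is one attempt and no reset: what is moved stays moved. The work goes in short steps, Python scripts to look and compute and a tool call to move; the robot and the scene stay as the last step left them, time stands still between calls to the robot, and variables do not carry over. Pictures are saved under pics/ and viewed, and the job is handed in when it is done.

Besides the shell and the picture viewer there is one more tool, called after "Call:" as name([rows], argument=value, ...), one row to a line, values as JSON. carry_out: Moves the arm, as the interface text tells. Its arguments: {"type":"object","properties":{"moves":{"type":"array","items":{"type":"array"}},"force":{"type":"number"}},"required":["moves"]}

```bash
ls; mkdir -p pics
python3 - <<'E'
from cell import *
import cv2
s=observe();print(s)
for n in ["scene","top","wrist"]:
    cv2.imwrite(f"pics/a_{n}.png",snapshot(n)); m=camera_model(n)
    print(n,m)
print(pinch_z)
E
```

```text
pics
{'t': 0.0, 'qpos': array([ 6.59495155e+01,  1.83527947e+01,  8.97086972e+01,  6.38020134e-04,
        7.20422587e+01, -1.14664069e+00]), 'joint_vel': array([ 0.01848216, -0.00205374, -0.04107741,  0.07699649,  0.02817452,
       -0.03797657]), 'joint_efforts': array([-1.96955669e-03, -4.15519488e+01, -2.34163821e+01, -2.99266248e-04,
        8.24828690e-03,  3.95837048e-06]), 'tcp_pos': array([0.22355971, 0.52916221, 0.19325522]), 'tool_rot': array([ -91.48161868,   89.89624762, -114.38565979]), 'ft_force': array([ 0.25240757, -0.96793094, -0.08082043]), 'moment': array([ 0.0018597 , -0.01336795,  0.02097775]), 'grip_width': 0.0854225891713605}
scene {'fx': 378.0930614216376, 'fy': 378.0930614216376, 'cx': 314.60095098522186, 'cy': 197.74156364951747, 'pose': array([[-0.10489359,  0.74085045, -0.66342893,  1.20338137],
       [ 0.99448017,  0.07985611, -0.06806029,  0.04908901],
       [ 0.00255636, -0.666906  , -0.74513747,  0.7747578 ],
       [ 0.        ,  0.        ,  0.        ,  1.        ]])}
top {'fx': 453.11840562253553, 'fy': 453.11840562253553, 'cx': 320.233205639434, 'cy': 199.66029513162422, 'pose': array([[-0.01675913, -0.98232172,  0.18644883,  0.38183167],
       [-0.99984724,  0.0155394 , -0.00800154,  0.01105828],
       [ 0.00496279, -0.18655444, -0.98243209,  1.08705306],
       [ 0.        ,  0.        ,  0.        ,  1.        ]])}
wrist {'fx': 309.70691628693146, 'fy': 309.70691628693146, 'cx': 324.3679617595925, 'cy': 202.60474851835184, 'tool_from_camera': array([[ 7.23405504e-04, -3.04723574e-01,  9.52440560e-01,
        -1.81073459e-01],
       [ 9.99999676e-01,  5.57756961e-04, -5.81079384e-04,
         6.29060640e-04],
       [-3.54161765e-04,  9.52440671e-01,  3.04723879e-01,
        -7.84931741e-02],
       [ 0.00000000e+00,  0.00000000e+00,  0.00000000e+00,
         1.00000000e+00]])}
0.0187
```

View pics/a_scene.png

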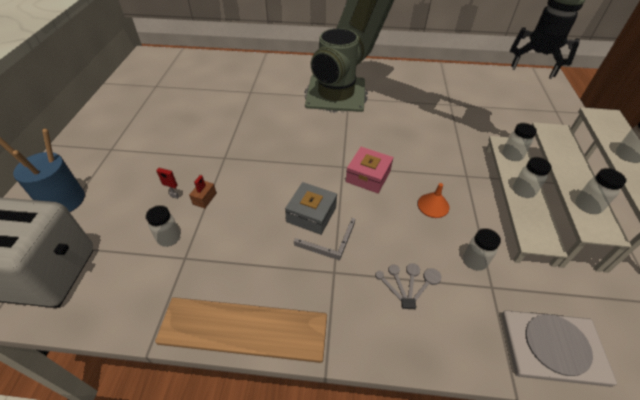

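View pics/a_top.png

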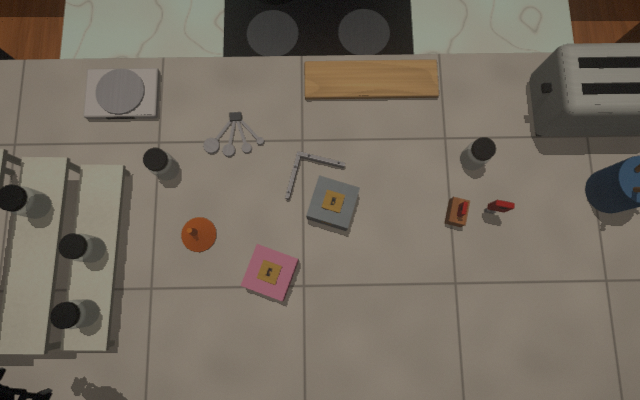

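View pics/a_wrist.png

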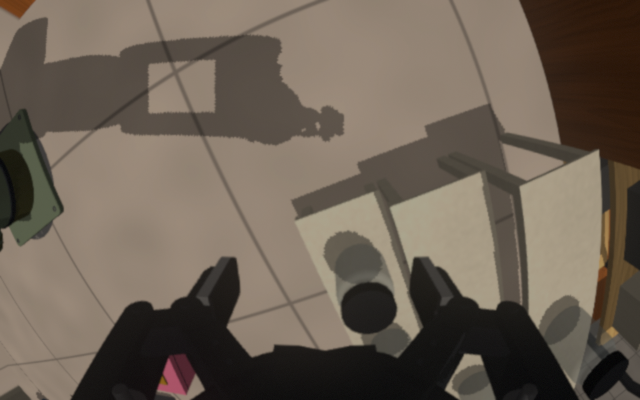

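Run:
```python
import cv2,numpy as np
t=cv2.imread("pics/a_top.png");s=cv2.imread("pics/a_scene.png")
a=cv2.resize(t[140:240,270:370],None,fx=6,fy=6,interpolation=cv2.INTER_CUBIC)
cv2.imwrite("pics/b1.png",a)
b=cv2.resize(t[180:240,430:530],None,fx=7,fy=7,interpolation=cv2.INTER_CUBIC)
cv2.imwrite("pics/b2.png",b)
c=cv2.resize(s[150:260,140:365],None,fx=3.5,fy=3.5,interpolation=cv2.INTER_CUBIC)
cv2.imwrite("pics/b3.png",c)
```

```text
(no output)
```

View pics/b1.png

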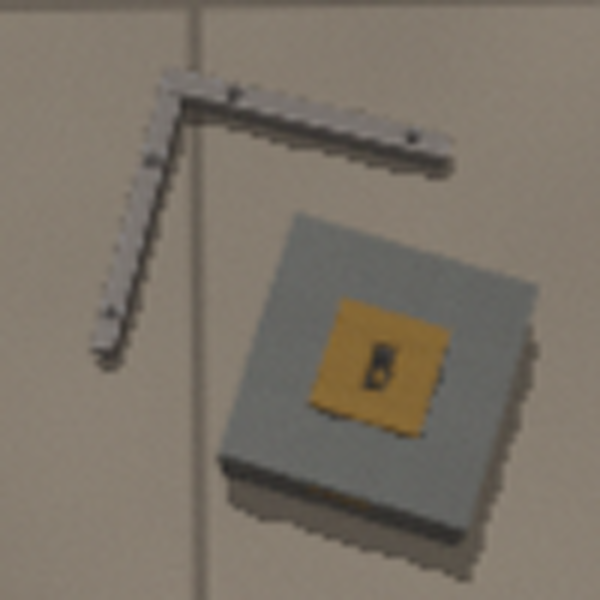

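View pics/b2.png

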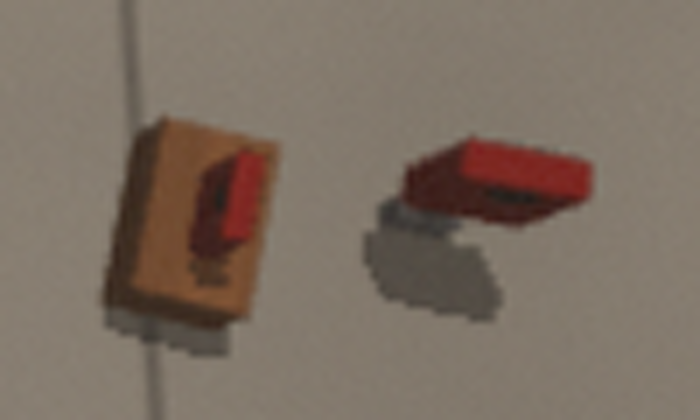

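View pics/b3.png

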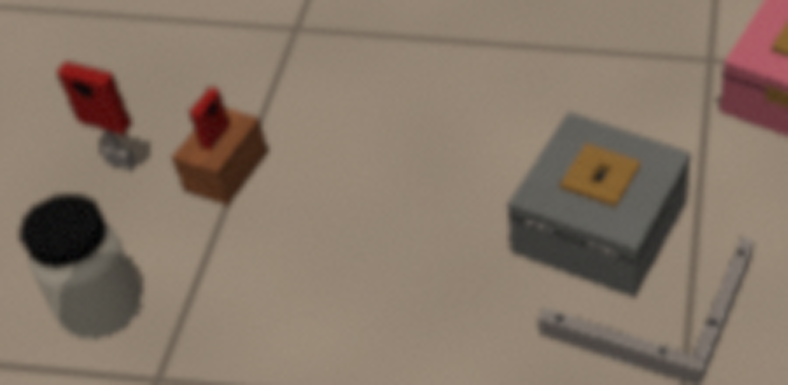

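```bash
cat > h.py <<'E'
import numpy as np, cv2
from scipy.optimize import least_squares
from scipy.spatial.transform import Rotation as R
from cell import camera_model, observe
M={n:camera_model(n) for n in ("scene","top")}
def proj(n,P):
    m=M[n];T=m["pose"];P=np.atleast_2d(P)
    c=(P-T[:3,3])@T[:3,:3]
    return np.c_[m["fx"]*c[:,0]/c[:,2]+m["cx"],m["fy"]*c[:,1]/c[:,2]+m["cy"]]
def ray_z(n,uv,z):
    m=M[n];T=m["pose"];d=T[:3,:3]@np.array([(uv[0]-m["cx"])/m["fx"],(uv[1]-m["cy"])/m["fy"],1])
    return T[:3,3]+d*(z-T[2,3])/d[2]
def place(p,loc):
    c,s=np.cos(p[2]),np.sin(p[2]);loc=np.asarray(loc,float)
    return np.c_[p[0]+c*loc[:,0]-s*loc[:,1],p[1]+s*loc[:,0]+c*loc[:,1],loc[:,2]]
def fit(obs,p0): # obs: list (cam, uv, local)
    def f(p): return np.concatenate([proj(c,place(p,[l]))[0]-uv for c,uv,l in obs])
    r=least_squares(f,p0,loss="soft_l1"); return r.x,f(r.x).reshape(-1,2)
def wtool(s=None):
    s=s or observe(); Rm=R.from_euler("xyz",s["tool_rot"],degrees=True).as_matrix()
    T=np.eye(4);T[:3,:3]=Rm;T[:3,3]=s["tcp_pos"];return T
WM=camera_model("wrist")
def wproj(P,T):
    C=T@WM["tool_from_camera"];c=(np.atleast_2d(P)-C[:3,3])@C[:3,:3]
    r=np.hypot(c[:,0],c[:,1]);th=np.arctan2(r,c[:,2]);k=WM["fx"]*th/np.maximum(r,1e-9)
    return np.c_[WM["cx"]+k*c[:,0],WM["cy"]+k*c[:,1]]
def wray_z(uv,z,T):
    C=T@WM["tool_from_camera"];d=np.array([uv[0]-WM["cx"],uv[1]-WM["cy"]])/WM["fx"];th=np.hypot(*d)
    v=C[:3,:3]@np.r_[np.sin(th)*d/max(th,1e-9),np.cos(th)];return C[:3,3]+v*(z-C[2,3])/v[2]
E
cat > m1.py <<'E'
from h import *
t=lambda u,v,x0=270,y0=140,k=6:("top",np.array([x0+(u+.5)/k-.5,y0+(v+.5)/k-.5]))
s=lambda u,v:("scene",np.array([140+(u+.5)/3.5-.5,150+(v+.5)/3.5-.5]))
mm=lambda *a:np.array(a)/1000
# top view: up=+x, left=+y
box=[(*t(299,213),mm(50,50,57)),(*t(540,287),mm(50,-50,57)),(*t(463,530),mm(-50,-50,57)),(*t(222,460),mm(-50,50,57)),
 (*t(344,298),mm(22,22,62)),(*t(451,328),mm(22,-22,62)),(*t(310,402),mm(-22,22,62)),
 (*s(571,113),mm(-50,-50,57)),(*s(690,155),mm(-50,50,57)),(*s(632,250),mm(50,50,57)),(*s(510,207),mm(50,-50,57))]
st=[(*t(165,72),mm(10,10,22)),(*t(185,97),mm(0,0,22)),(*t(453,140),mm(10,-110,22)),(*t(118,350),mm(-110,0,22)),(*t(93,345),mm(-110,10,22)),
 (*s(745,240),mm(-110,5,22)),(*s(542,316),mm(5,-110,22))]
T=lambda u,v:t(u,v,430,180,7)
ks=[(*T(168,118),mm(30,20,40)),(*T(280,143),mm(30,-20,40)),(*T(245,323),mm(-30,-20,40)),(*T(130,295),mm(-30,20,40))]
key=[(*T(241,152),mm(15,5,80)),(*T(267,152),mm(15,-5,80)),(*T(228,242),mm(-15,5,80)),(*T(252,236),mm(-15,-5,80))]
for n,o in (("box",box),("stops",st),("stand",ks),("key",key)):
    p,r=fit(o,[.4,0,-.2]); print(n,p.round(4),np.rad2deg(p[2]).round(1));print(r.round(1).tolist())
for n,uv in (("bigkeybase",T(420,215)),("jarR_top",("top",(484,149))),("jarL",("top",(156,160))),("spoon",("top",(236,117))),("funnel",("top",(199,235)))):
    print(n,ray_z("top",uv[1],.095 if "jar" in n else 0).round(3))
E
python3 m1.py
```

```text
box [ 0.5737 -0.0261 -0.326 ] -18.7
[[-0.7, -0.5], [0.0, -0.1], [0.2, 0.1], [-1.2, -1.4], [-0.4, -0.4], [-0.0, 0.3], [-0.5, 0.1], [-1.4, -0.5], [-0.5, -0.8], [0.2, -0.3], [-1.6, -1.3]]
stops [ 0.6947  0.0496 -0.2598] -14.9
[[0.1, -1.0], [-0.3, -0.4], [-0.1, -0.9], [-0.6, 0.4], [-0.5, 0.3], [-0.4, -0.9], [-1.5, -1.5]]
stand [ 0.5485 -0.3222 -0.2648] -15.2
[[-0.5, 0.3], [0.1, 0.8], [0.4, -0.4], [-0.0, -0.6]]
key [ 0.5497 -0.3235 -0.204 ] -11.7
[[-0.5, -0.6], [0.2, 0.2], [-0.3, -0.6], [0.7, 1.1]]
bigkeybase [ 0.555 -0.41   0.   ]
jarR_top [ 0.682 -0.373  0.095]
jarL [0.667 0.373 0.095]
spoon [0.804 0.211 0.   ]
funnel [0.506 0.295 0.   ]
```

```bash
cat >> h.py <<'E'
ST=np.array([0.6947,0.0496,-0.2598])
def s2w(x,y,st=None):
    st=ST if st is None else st
    return place(st,[[x,y,0]])[0][:2]
def tgt(x,y,z,psi): # tool x down, tool z horizontal along psi (rad), y = z cross x
    T=np.eye(4);zx=np.array([np.cos(psi),np.sin(psi),0]);X=np.array([0,0,-1.]);T[:3,0]=X;T[:3,2]=zx;T[:3,1]=np.cross(zx,X);T[:3,3]=x,y,z;return T
def rel(Tt,T0=None):
    T0=wtool() if T0 is None else T0
    D=np.linalg.inv(T0)@Tt
    return (D[:3,3]/.3).round(4).tolist(),(R.from_matrix(D[:3,:3]).as_rotvec()/1.5).round(4).tolist()
E
python3 - <<'E'
from h import *
print(wtool().round(3))
for uv in ((299,262),(283,300),(256,245),(243,288)): print(ray_z("top",uv,.057).round(3))
x,y=s2w(-.19,-.10);print(x,y)
print(rel(tgt(x,y,.15,ST[2])))
E
```

```text
[[-0.001  0.389  0.921  0.224]
 [-0.001  0.921 -0.389  0.529]
 [-1.    -0.001 -0.     0.193]
 [ 0.     0.     0.     1.   ]]
[0.435 0.053 0.057]
[0.352 0.089 0.057]
[0.475 0.15  0.057]
[0.38  0.178 0.057]
0.485387411890197 0.001764443572004129
([0.1466, -1.2801, 1.4881], [-0.0933, -0.0001, 0.0009])
```

Call:
carry_out([
  [[0,-0.64,0.744],[-0.0933,0,0],0],
  [[0,-0.64,0.744],[-0.0933,0,0],0],
  [[0,-0.64,0.744],[-0.0933,0,0],0],
  [[0,-0.64,0.744],[-0.0933,0,0],0],
  [[0,-0.64,0.744],[-0.0933,0,0],0],
  [[0,-0.64,0.744],[-0.0933,0,0],0],
], force=40)

```text
t: 0.9
tcp_pos: [0.3553, 0.2637, 0.1941]
tool_rot: [-86.4, 90.0, -101.6]
ft_force: [-0.4, 1.0, -0.6]
grip_width: 0.0428
```

Run:
```python
from h import *
x,y=s2w(-.19,-.10)
s=observe();print(s['t'],s['tcp_pos'],s['grip_width'],rel(tgt(x,y,.15,ST[2])))
```

```text
0.9 [0.35533598 0.26367084 0.19406999] 0.04282890636187906 ([0.1473, -0.7292, 0.6467], [-0.0032, 0.0, 0.0003])
```

Call:
carry_out([
  [[0.0,-0.729,0.647],[0,0,0],0],
  [[0.0,-0.729,0.647],[0,0,0],0],
  [[0.0,-0.729,0.647],[0,0,0],0],
  [[0.0,-0.729,0.647],[0,0,0],0],
  [[0.0,-0.729,0.647],[0,0,0],0],
  [[0.0,-0.729,0.647],[0,0,0],0],
])

```text
t: 1.65
tcp_pos: [0.4873, 0.0037, 0.1936]
tool_rot: [134.1, 90.0, 119.1]
ft_force: [0.1, -0.0, -0.2]
grip_width: 0.0423
```

Run:
```python
from h import *
from cell import snapshot
s=observe();T=wtool(s);im=snapshot("wrist");cv2.imwrite("pics/c1.png",im);np.save("c1T.npy",T)
x,y=s2w(-.19,-.10)
print(s['t'],s['tcp_pos'],s['grip_width'],rel(tgt(x,y,.018,ST[2])))
print(wproj(place([.5737,-.0261,-.326],[[.05,.05,.057],[.05,-.05,.057],[-.05,-.05,.057],[-.05,.05,.057]]),T).round(), wproj(place(ST,[[0,0,.022],[0,-.11,.022],[-.11,0,.022]]),T).round())
```

```text
1.65 [0.48727832 0.00370959 0.1936339 ] 0.042279375720481516 ([0.5854, -0.0117, 0.0005], [-0.001, -0.0008, -0.0005])
[[357. 296.]
 [276. 291.]
 [276. 216.]
 [366. 221.]] [[393. 306.]
 [316. 307.]
 [401. 236.]]
```

View pics/c1.png

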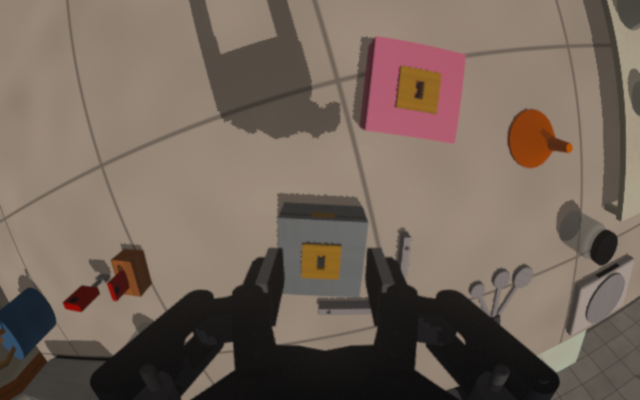

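Call:
carry_out([
  [[0.3,-0.025,0],[0,0,0],0],
  [[0.585,-0.025,0],[0,0,0],0],
  [[0.585,-0.025,0],[0,0,0],0],
  [[0.585,-0.025,0],[0,0,0],0],
  [[0.585,-0.025,0.04],[0,0,0],0],
  [[0.585,-0.025,0.08],[0,0,0],0],
  [[0.585,-0.025,0.105],[0,0,0],0],
  [[0.585,-0.025,0.13],[0,0,0],0],
  [[0.585,-0.025,0.155],[0,0,0],0],
  [[0.585,-0.025,0.18],[0,0,0],0],
  [[0.585,-0.025,0.2],[0,0,0],0],
  [[0.585,-0.025,0.2],[0,0,0],0],
])

```text
t: 3.2
tcp_pos: [0.5425, -0.0181, 0.0185]
tool_rot: [59.3, 90.0, 44.4]
ft_force: [-1.2, 1.3, 0.2]
grip_width: 0.0428
```

Run:
```python
from h import *
from cell import snapshot
s=observe();T=wtool(s);cv2.imwrite("pics/d_top.png",cv2.resize(snapshot("top")[120:250,250:400],None,fx=4,fy=4,interpolation=cv2.INTER_CUBIC))
cv2.imwrite("pics/d_w.png",snapshot("wrist"))
c,sn=np.cos(ST[2]),np.sin(ST[2]);d=s['tcp_pos'][:2]-ST[:2]
print(s['t'],c*d[0]+sn*d[1],-sn*d[0]+c*d[1],s['tcp_pos'],s['ft_force'])
```

```text
3.2 -0.1296892294128736 -0.10448193037621464 [ 0.54252289 -0.01806015  0.01851738] [-1.19081604  1.33962266  0.16565764]
```

View pics/d_top.png

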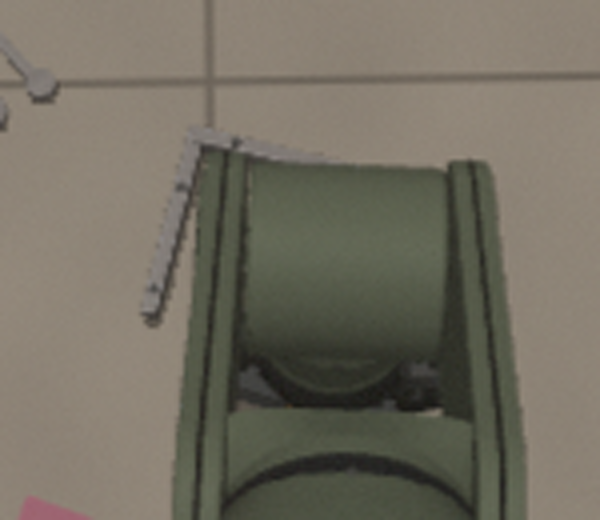

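View pics/d_w.png

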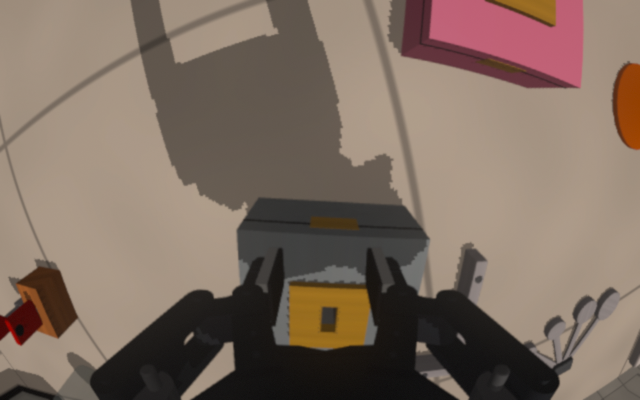

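Run:
```python
from h import *
from cell import snapshot
im=snapshot("scene");cv2.imwrite("pics/e_s.png",cv2.resize(im[80:280,220:420],None,fx=3,fy=3,interpolation=cv2.INTER_CUBIC))
T=wtool()
print(wproj(place(ST,[[-.11,0,.022],[-.11,.01,.022]]),T))
print(wproj(place([.5737,-.0261,-.326],[[.05,.05,.057],[.05,-.05,.057],[-.05,-.05,.057],[-.05,.05,.057]]),T).round())
print(wproj((T@np.array([[0,0,0,1],[0,.021,0,1],[-.01,.021,0.011,1],[-.01,.021,-.011,1]]).T).T[:,:3],T))
print(T)
```

```text
[[471.67178281 259.58595527]
 [483.58021384 258.79349947]]
[[392. 370.]
 [244. 362.]
 [233. 226.]
 [425. 238.]]
[[323.42404312 233.28493175]
 [356.32815735 233.19833237]
 [357.12123485 255.70329334]
 [358.60783351 222.91259929]]
[[-6.44674791e-04  2.56880500e-01  9.66442959e-01  5.41723192e-01]
 [ 1.47242149e-04  9.66443174e-01 -2.56880459e-01 -1.78684008e-02]
 [-9.99999781e-01 -2.33032187e-05 -6.60865188e-04  1.84863255e-02]
 [ 0.00000000e+00  0.00000000e+00  0.00000000e+00  1.00000000e+00]]
```

View pics/e_s.png

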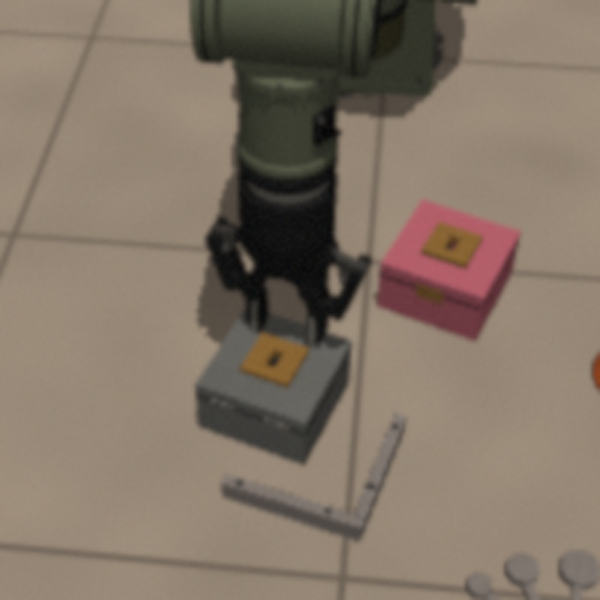

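Run:
```python
import cv2
a=cv2.imread("pics/d_w.png");cv2.imwrite("pics/f1.png",cv2.resize(a[180:330,220:440],None,fx=3.6,fy=3.6,interpolation=cv2.INTER_CUBIC))
a=cv2.imread("pics/c1.png");cv2.imwrite("pics/f2.png",cv2.resize(a[180:330,220:440],None,fx=3.6,fy=3.6,interpolation=cv2.INTER_CUBIC))
```

```text
(no output)
```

View pics/f1.png

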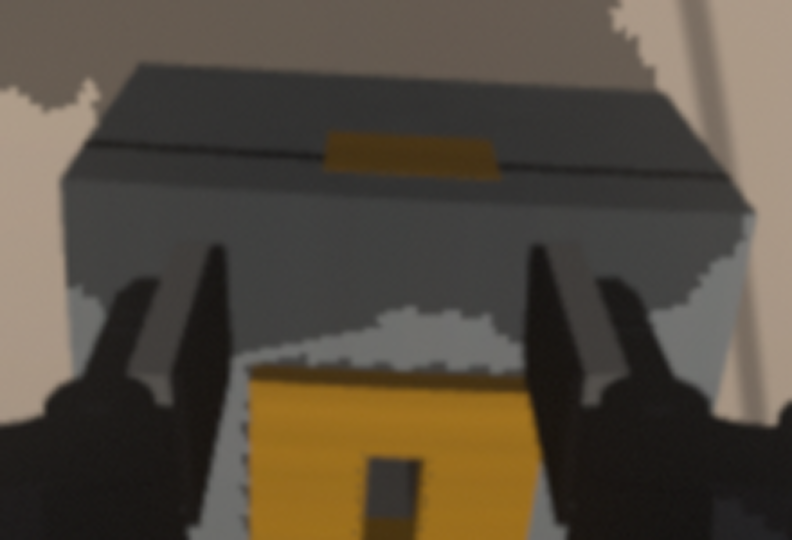

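View pics/f2.png

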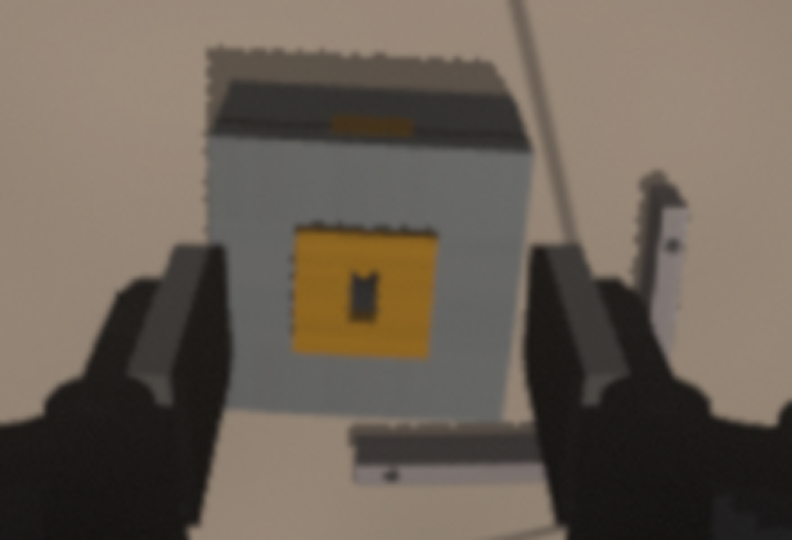

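Call:
carry_out([
  [[-0.12,0,0],[0,0,0],-1],
  [[-0.12,0,-0.1],[0,0,0],-1],
  [[-0.12,0,-0.25],[0,0,0],-1],
  [[-0.12,0,-0.25],[0,0,0],-1],
])

```text
t: 3.85
tcp_pos: [0.4655, 0.0019, 0.0543]
tool_rot: [-168.9, 89.8, 176.3]
ft_force: [0.7, -0.2, 0.4]
grip_width: -0.0002
```

Run:
```python
from h import *
from cell import snapshot
s=observe();T=wtool(s);im=snapshot("wrist");cv2.imwrite("pics/g_w.png",im)
im=snapshot("scene");cv2.imwrite("pics/g_s.png",cv2.resize(im[80:280,220:420],None,fx=3,fy=3,interpolation=cv2.INTER_CUBIC))
print(s['t'],s['tcp_pos'],s['grip_width'],s['ft_force'])
print(wproj((T@np.array([[0,0,0,1],[-.04,0,0,1],[-.04,0,-.011,1]]).T).T[:,:3],T),proj("scene",[s['tcp_pos'],s['tcp_pos']+[0,0,.04]]))
```

```text
3.85 [0.46552151 0.00191576 0.054334  ] -0.00017554199324162567 [ 0.73436165 -0.21927661  0.4136127 ]
[[323.42557512 233.29109217]
 [323.14268517 263.8395352 ]
 [323.11514184 244.7813944 ]] [[325.11963326 172.05069681]
 [325.47190197 161.19601678]]
```

View pics/g_w.png

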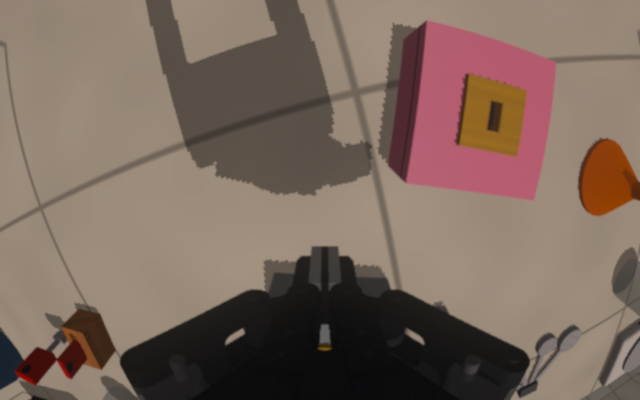

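View pics/g_s.png

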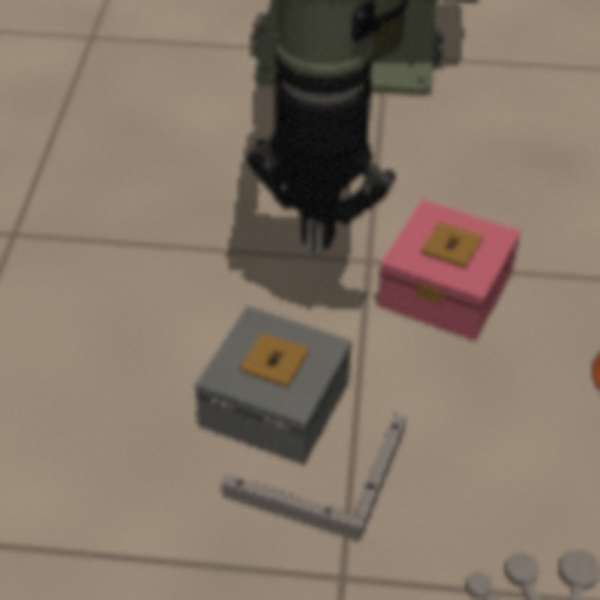

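Call:
carry_out([
  [[0.08,0,0],[0,0,0],0],
  [[0.13,0,0],[0,0,0],0],
  [[0.17,0,0],[0,0,0],0],
  [[0.2,0,0],[0,0,0],0],
  [[0.22,0,0],[0,0,0],0],
  [[0.22,0,0],[0,0,0],0],
])

```text
t: 4.7
tcp_pos: [0.4696, 0.0013, -0.0117]
tool_rot: [-175.6, 90.0, 169.5]
ft_force: [-0.1, -0.4, 0.8]
grip_width: 0.0424
```

```bash
cat > st.py <<'E'
from h import *
import sys
from cell import snapshot
s=observe();T=wtool(s)
c,sn=np.cos(ST[2]),np.sin(ST[2]);d=s['tcp_pos'][:2]-ST[:2]
print(s['t'],"stopsframe",(c*d[0]+sn*d[1]).round(4),(-sn*d[0]+c*d[1]).round(4),"psi-st",np.rad2deg(np.arctan2(T[1,2],T[0,2])-ST[2]).round(2),s['tcp_pos'].round(4),s['ft_force'].round(1),s['moment'].round(2),s['grip_width'].round(4))
tag=sys.argv[1]
for n in sys.argv[2:]:
    im=snapshot(n)
    cv2.imwrite(f"pics/{tag}_{n}_full.png",im)
    if n=="scene": im=cv2.resize(im[80:280,220:420],None,fx=3,fy=3,interpolation=cv2.INTER_CUBIC)
    if n=="top": im=cv2.resize(im[120:250,250:400],None,fx=4,fy=4,interpolation=cv2.INTER_CUBIC)
    cv2.imwrite(f"pics/{tag}_{n}.png",im)
np.save(f"{tag}.npy",T)
E
python3 st.py h scene wrist
```

```text
Traceback (most recent call last):
  File "st.py", line 6, in <module>
    print(s['t'],"stopsframe",(c*d[0]+sn*d[1]).round(4),(-sn*d[0]+c*d[1]).round(4),"psi-st",np.rad2deg(np.arctan2(T[1,2],T[0,2])-ST[2]).round(2),s['tcp_pos'].round(4),s['ft_force'].round(1),s['moment'].round(2),s['grip_width'].round(4))
                                                                                                                                                                                                                   ^^^^^^^^^^^^^^^^^^^^^
AttributeError: 'float' object has no attribute 'round'
```

```bash
sed -i "s/s\['grip_width'\].round(4)/round(float(s['grip_width']),4)/" st.py; python3 st.py h scene
```

```text
4.7 stopsframe -0.2051 -0.1045 psi-st -0.01 [ 0.4696  0.0013 -0.0117] [-0.1 -0.4  0.8] [-0.    0.   -0.01] 0.0424
```

View pics/h_scene.png

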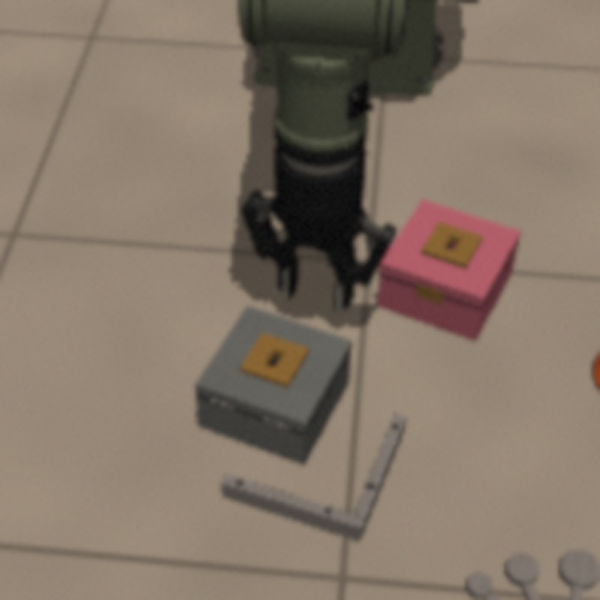

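Call:
carry_out([
  [[0.02,0,0.05],[0,0,0],0],
  [[0.02,0,0.1],[0,0,0],0],
  [[0.02,0,0.14],[0,0,0],0],
  [[0.02,0,0.16],[0,0,0],0],
  [[0.02,0,0.18],[0,0,0],0],
  [[0.02,0,0.2],[0,0,0],0],
  [[0.02,0,0.22],[0,0,0],0],
  [[0.02,0,0.24],[0,0,0],0],
  [[0.02,0,0.26],[0,0,0],0],
  [[0.02,0,0.28],[0,0,0],0],
  [[0.02,0,0.29],[0,0,0],0],
  [[0.02,0,0.29],[0,0,0],0],
])

```text
t: 6.25
tcp_pos: [0.5522, -0.0209, -0.0179]
tool_rot: [-170.4, 89.8, 174.7]
ft_force: [-4.3, 0.4, 0.3]
grip_width: 0.043
```

```bash
python3 st.py i scene wrist
```

```text
6.25 stopsframe -0.1196 -0.1048 psi-st -0.0 [ 0.5522 -0.0209 -0.0179] [-4.3  0.4  0.3] [ 0.04  0.61 -0.05] 0.043
```

View pics/i_scene.png

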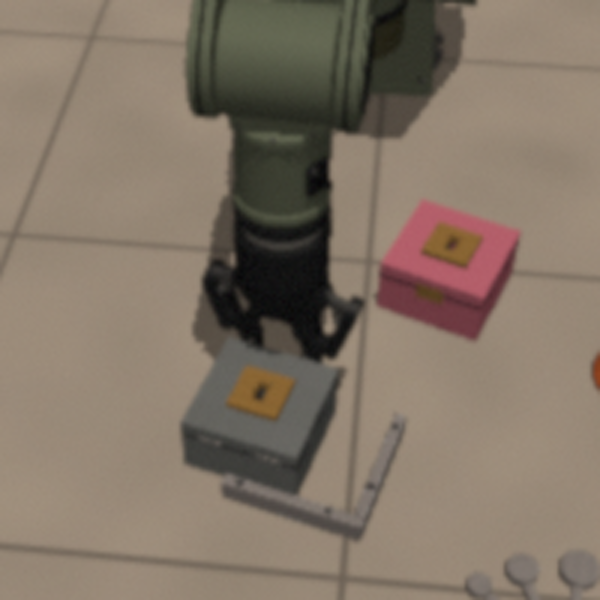

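View pics/i_wrist.png

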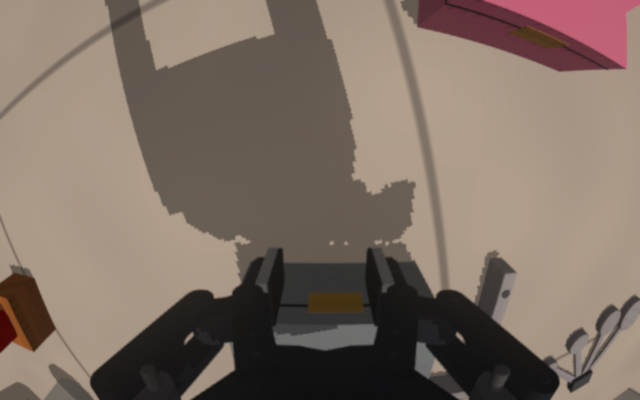

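Call:
carry_out([
  [[0,0,0.01],[0,0,0],0],
  [[0,0,0.02],[0,0,0],0],
  [[0,0,0.028],[0,0,0],0],
  [[0,0,0.028],[0,0,0],0],
])

```text
t: 6.85
tcp_pos: [0.5622, -0.0233, -0.0175]
tool_rot: [23.1, 90.0, 8.2]
ft_force: [-2.9, 0.2, -1.3]
grip_width: 0.0428
```

```bash
python3 st.py j
```

```text
6.85 stopsframe -0.1093 -0.1044 psi-st -0.0 [ 0.5622 -0.0233 -0.0175] [-2.9  0.2 -1.3] [ 0.08  0.44 -0.01] 0.0428
```

Call:
carry_out([
  [[0,0,0.006],[0,0,0],0],
  [[0,0,0.012],[0,0,0],0],
  [[0,0,0.012],[0,0,0],0],
])

```text
t: 7.22
tcp_pos: [0.5618, -0.0232, -0.0174]
tool_rot: [-177.4, 89.6, 167.7]
ft_force: [-9.6, 3.2, 5.0]
grip_width: 0.0428
```

```bash
python3 st.py k scene
```

```text
7.225 stopsframe -0.1098 -0.1045 psi-st -0.02 [ 0.5618 -0.0232 -0.0174] [-9.6  3.2  5. ] [0.59 1.42 0.01] 0.0428
```

View pics/k_scene.png

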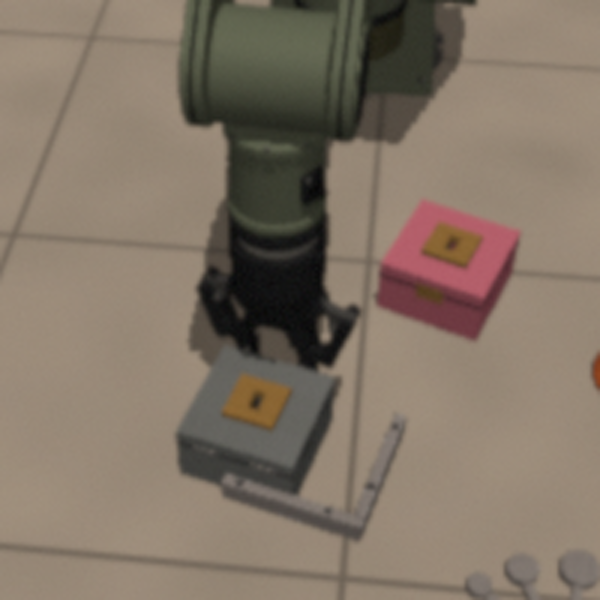

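Call:
carry_out([
  [[0,0,-0.1],[0,0,0],0],
  [[-0.15,0,-0.1],[0,0,0],0],
  [[-0.28,0,-0.05],[0,0,0],0],
  [[-0.28,-0.15,0.1],[-0.2,0,0],0],
  [[-0.28,-0.302,0.18],[-0.4,0,0],0],
  [[-0.28,-0.302,0.18],[-0.6,0,0],0],
  [[-0.28,-0.302,0.18],[-0.8,0,0],0],
  [[-0.28,-0.302,0.18],[-1,0,0],0],
  [[-0.28,-0.302,0.18],[-1,0,0],0],
  [[-0.28,-0.302,0.18],[-1,0,0],0],
  [[-0.28,-0.302,0.18],[-1,0,0],0],
])

```text
t: 8.65
tcp_pos: [0.5929, -0.0774, 0.0519]
tool_rot: [-141.2, 81.1, -81.4]
ft_force: [0.0, -0.5, -1.4]
grip_width: 0.0425
```

```bash
python3 st.py l top wrist
python3 - <<'E'
from h import *
x,y=s2w(-.052,-.198)
print(rel(tgt(x,y,-.018,ST[2]+np.pi/2)))
E
```

```text
8.65 stopsframe -0.0658 -0.1489 psi-st 74.33 [ 0.5929 -0.0774  0.0519] [ 0.  -0.5 -1.4] [0.04 0.06 0.  ] 0.0425
([0.2527, -0.0747, -0.1152], [-0.1784, -0.0893, 0.0501])
```

View pics/l_wrist.png

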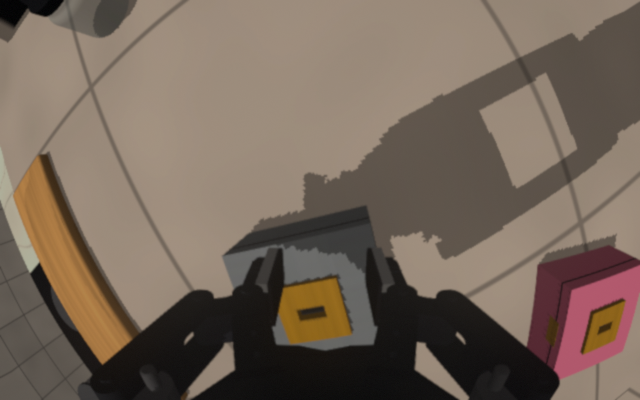

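View pics/l_top.png

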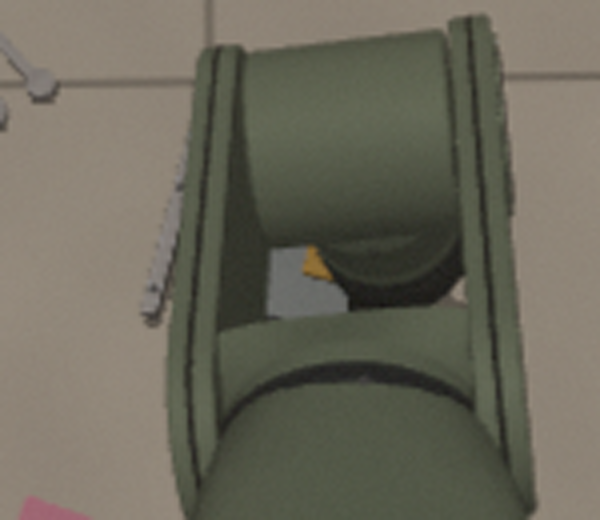

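Call:
carry_out([
  [[-0.04,-0.0747,-0.115],[-0.178,-0.089,0.05],0],
  [[-0.024,-0.0747,-0.115],[-0.178,-0.089,0.05],0],
  [[-0.024,-0.0747,-0.115],[-0.178,-0.089,0.05],0],
  [[-0.024,-0.0747,-0.115],[-0.178,-0.089,0.05],0],
  [[-0.024,-0.0747,-0.115],[-0.178,-0.089,0.05],0],
])

```text
t: 9.38
tcp_pos: [0.5786, -0.0569, 0.0331]
tool_rot: [-141.5, 78.3, -74.5]
ft_force: [0.1, 0.5, -0.3]
grip_width: 0.0424
```

```bash
python3 st.py m wrist
python3 - <<'E'
from h import *
x,y=s2w(-.052,-.198)
print(observe()['qpos'],rel(tgt(x,y,-.018,ST[2]+np.pi/2)))
E
```

```text
9.375 stopsframe -0.0849 -0.1327 psi-st 81.29 [ 0.5786 -0.0569  0.0331] [ 0.1  0.5 -0.3] [0.06 0.   0.02] 0.0424
[   0.15824268   26.02594988  104.70556771  -15.49343972   47.22449665
 -146.50497942] ([0.2154, -0.116, -0.1693], [-0.0939, -0.1128, 0.0768])
```

View pics/m_wrist.png

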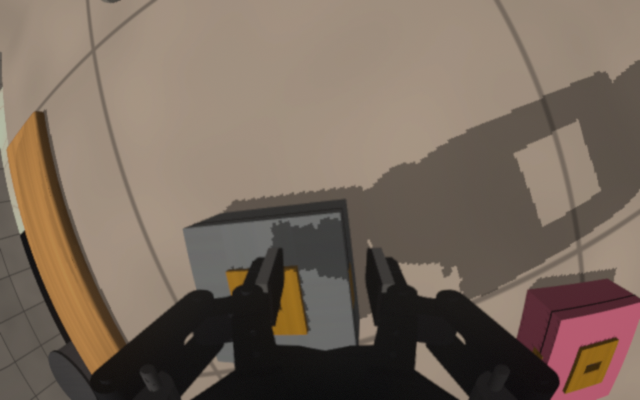

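Run:
```python
from h import *
x,y=s2w(-.07,-.16)
print(rel(tgt(x,y,.09,ST[2]+.1)))
```

```text
([-0.1654, -0.0859, -0.1121], [0.883, -0.0346, 0.1428])
```

Call:
carry_out([
  [[-0.165,0,0],[0.1,0,0],0],
  [[-0.165,-0.08,-0.11],[0.3,-0.01,0.05],0],
  [[-0.165,-0.086,-0.112],[0.5,-0.02,0.1],0],
  [[-0.165,-0.086,-0.112],[0.88,-0.035,0.143],0],
  [[-0.165,-0.086,-0.112],[0.88,-0.035,0.143],0],
  [[-0.165,-0.086,-0.112],[0.88,-0.035,0.143],0],
  [[-0.165,-0.086,-0.112],[0.88,-0.035,0.143],0],
  [[-0.165,-0.086,-0.112],[0.88,-0.035,0.143],0],
  [[-0.165,-0.086,-0.112],[0.88,-0.035,0.143],0],
])

```text
t: 10.55
tcp_pos: [0.5858, -0.0874, 0.0899]
tool_rot: [-169.4, 90.0, -178.2]
ft_force: [-0.3, -0.2, 0.3]
grip_width: 0.0422
```

```bash
python3 st.py n
python3 - <<'E'
from h import *
x,y=s2w(-.052,-.205)
print(observe()['qpos'],rel(tgt(x,y,.065,ST[2]-np.pi/2)))
E
```

```text
10.55 stopsframe -0.0701 -0.1604 psi-st 6.03 [ 0.5858 -0.0874  0.0899] [-0.3 -0.2  0.3] [ 0.   -0.   -0.03] 0.0422
[-9.59891249e+00  2.45409740e+01  9.59477713e+01 -7.65290655e-03
  5.95440797e+01 -9.07354962e+01] ([0.0828, -0.1541, 0.0443], [1.1173, -0.0002, 0.0004])
```

Call:
carry_out([
  [[0.0,-0.154,0.044],[0.12,0,0],0],
  [[0.0,-0.154,0.044],[0.24,0,0],0],
  [[0.0,-0.154,0.044],[0.36,0,0],0],
  [[0.0,-0.154,0.044],[0.48,0,0],0],
  [[0.0,-0.154,0.044],[0.6,0,0],0],
  [[0.0,-0.154,0.044],[0.72,0,0],0],
  [[0.0,-0.154,0.044],[0.84,0,0],0],
  [[0.0,-0.154,0.044],[1,0,0],0],
  [[0.0,-0.154,0.044],[1,0,0],0],
  [[0.0,-0.154,0.044],[1,0,0],0],
])

```text
t: 11.8
tcp_pos: [0.5918, -0.1346, 0.0898]
tool_rot: [-81.0, 90.0, -175.7]
ft_force: [-0.4, -0.1, -0.2]
grip_width: 0.0427
```

```bash
python3 st.py o wrist
python3 - <<'E'
from h import *
x,y=s2w(-.052,-.205)
print(rel(tgt(x,y,-.018,ST[2]-np.pi/2)))
E
```

```text
11.8 stopsframe -0.0522 -0.2044 psi-st -79.82 [ 0.5918 -0.1346  0.0898] [-0.4 -0.1 -0.2] [-0.05  0.03  0.05] 0.0427
([0.3591, 0.0006, 0.0018], [0.1185, 0.0001, 0.0005])
```

View pics/o_wrist.png

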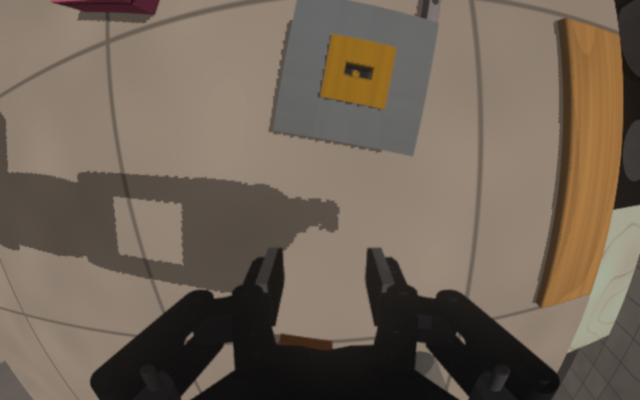

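Call:
carry_out([
  [[0.15,0,0],[0.118,0,0],0],
  [[0.3,0,0],[0.118,0,0],0],
  [[0.36,0,0],[0.118,0,0],0],
  [[0.36,0,0],[0.118,0,0],0],
  [[0.36,0,-0.06],[0.118,0,0],0],
  [[0.36,0,-0.12],[0.118,0,0],0],
  [[0.36,0,-0.14],[0.118,0,0],0],
  [[0.36,0,-0.16],[0.118,0,0],0],
  [[0.36,0,-0.18],[0.118,0,0],0],
  [[0.36,0,-0.2],[0.118,0,0],0],
  [[0.36,0,-0.22],[0.118,0,0],0],
  [[0.36,0,-0.24],[0.118,0,0],0],
  [[0.36,0,-0.26],[0.118,0,0],0],
  [[0.36,0,-0.28],[0.118,0,0],0],
  [[0.36,0,-0.29],[0.118,0,0],0],
  [[0.36,0,-0.29],[0.118,0,0],0],
])

```text
t: 13.85
tcp_pos: [0.5995, -0.0488, -0.0175]
tool_rot: [48.8, 89.9, -56.1]
ft_force: [0.0, -4.4, 3.8]
grip_width: 0.0425
```

```bash
python3 st.py p scene wrist
```

```text
13.85 stopsframe -0.0668 -0.1195 psi-st -90.04 [ 0.5995 -0.0488 -0.0175] [ 0.  -4.4  3.8] [-0.67 -0.05 -0.1 ] 0.0425
```

View pics/p_wrist.png

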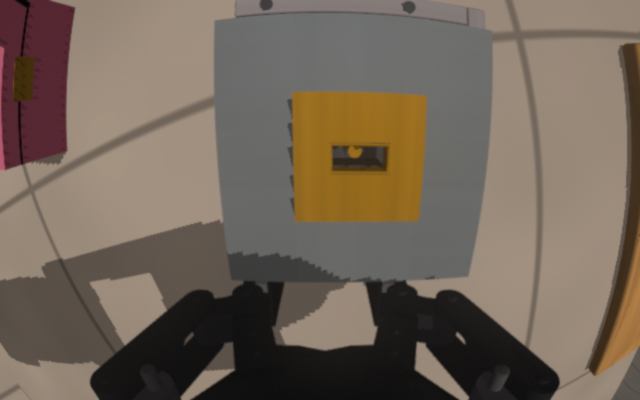

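View pics/p_scene.png

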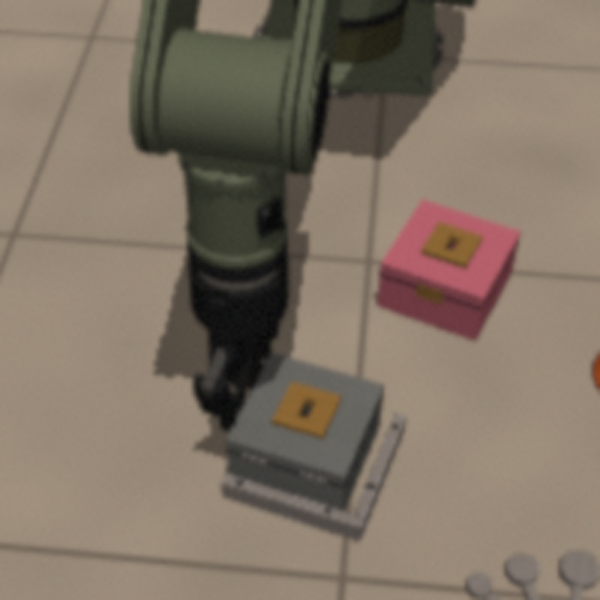

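Call:
carry_out([
  [[0,0,-0.01],[0,0,0],0],
  [[0,0,-0.02],[0,0,0],0],
  [[0,0,-0.03],[0,0,0],0],
  [[0,0,-0.036],[0,0,0],0],
  [[0,0,-0.036],[0,0,0],0],
])

```text
t: 14.58
tcp_pos: [0.6017, -0.0387, -0.0176]
tool_rot: [4.8, 89.9, -100.1]
ft_force: [-1.1, -7.4, 5.3]
grip_width: 0.0429
```

```bash
python3 st.py q wrist scene
```

```text
14.575 stopsframe -0.0672 -0.1092 psi-st -90.03 [ 0.6017 -0.0387 -0.0176] [-1.1 -7.4  5.3] [-0.88  0.09 -0.08] 0.0429
```

View pics/q_wrist.png

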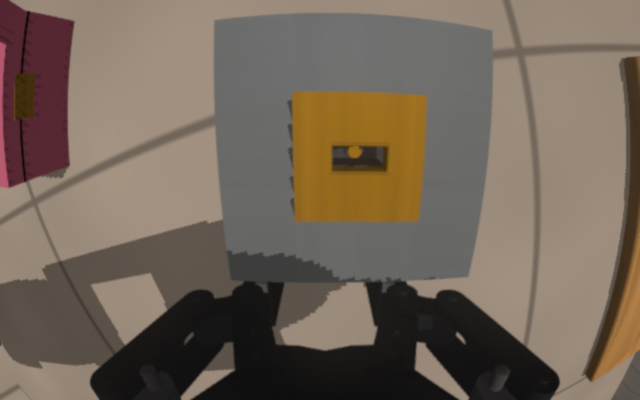

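View pics/q_scene.png

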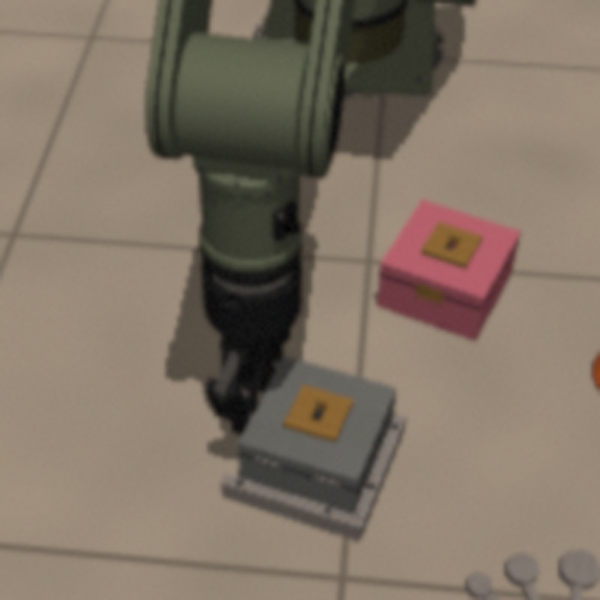

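Call:
carry_out([
  [[0,0,-0.01],[0,0,0],0],
  [[0,0,-0.01],[0,0,0],0],
])

```text
t: 14.92
tcp_pos: [0.6017, -0.0379, -0.0176]
tool_rot: [-5.7, 89.7, -110.6]
ft_force: [-3.6, -13.7, 6.1]
grip_width: 0.0431
```

```bash
python3 st.py r top
python3 - <<'E'
from h import *
T=np.load("q.npy")
def sf(p):
    c,s=np.cos(ST[2]),np.sin(ST[2]);d=p[:2]-ST[:2];return np.array([c*d[0]+s*d[1],-s*d[0]+c*d[1]])
P=[sf(wray_z(uv,.062,T)) for uv in ((293,93),(427,96),(420,221),(296,221))]
print(np.round(P,4),np.mean(P,0))
print(np.round([sf(wray_z(uv,.057,T)) for uv in ((215,21),(491,31),(468,277),(231,280))],4))
T=np.load("p.npy");print("rail",[sf(wray_z(uv,.022,T)).round(4) for uv in ((236,17),(484,26),(468,12),(484,10))])
E
```

```text
14.925 stopsframe -0.0674 -0.1084 psi-st -90.01 [ 0.6017 -0.0379 -0.0176] [ -3.6 -13.7   6.1] [-2.01  0.33 -0.27] 0.0431
[[-0.0778 -0.026 ]
 [-0.0336 -0.0258]
 [-0.033  -0.0701]
 [-0.0777 -0.0698]] [-0.05554781 -0.04791196]
[[-0.1061  0.0024]
 [-0.0058  0.0023]
 [-0.0053 -0.0987]
 [-0.1065 -0.0984]]
rail [array([-0.108 ,  0.0036]), array([0.0112, 0.0048]), array([0.0024, 0.0107]), array([0.0117, 0.0136])]
```

Call:
carry_out([
  [[0,0,0.06],[0,0,0],0],
  [[-0.15,0,0.06],[0,0,0],0],
  [[-0.3,0,0.06],[0,0,0],0],
  [[-0.32,-0.1,0],[-0.1,0,0],0],
  [[-0.32,-0.33,-0.177],[-0.22,0,0],0],
  [[-0.32,-0.33,-0.177],[-0.34,0,0],0],
  [[-0.32,-0.33,-0.177],[-0.46,0,0],0],
  [[-0.32,-0.33,-0.177],[-0.58,0,0],0],
  [[-0.32,-0.33,-0.177],[-0.7,0,0],0],
  [[-0.32,-0.33,-0.177],[-0.82,0,0],0],
  [[-0.32,-0.33,-0.177],[-1,0,0],0],
  [[-0.32,-0.33,-0.177],[-1,0,0],0],
  [[-0.32,-0.33,-0.177],[-1,0,0],0],
])

```text
t: 16.6
tcp_pos: [0.5199, 0.0424, 0.0774]
tool_rot: [176.2, 89.9, 157.2]
ft_force: [-0.0, 0.3, 0.2]
grip_width: 0.0424
```

```bash
python3 st.py t wrist
python3 - <<'E'
from h import *
x,y=s2w(-.16,-.055)
print(rel(tgt(x,y,.08,ST[2])))
E
```

```text
16.6 stopsframe -0.1671 -0.0519 psi-st -4.18 [0.5199 0.0424 0.0774] [-0.   0.3  0.2] [-0.02 -0.03 -0.01] 0.0424
([-0.0085, -0.0086, 0.024], [-0.0489, -0.0013, -0.0001])
```

View pics/t_wrist.png

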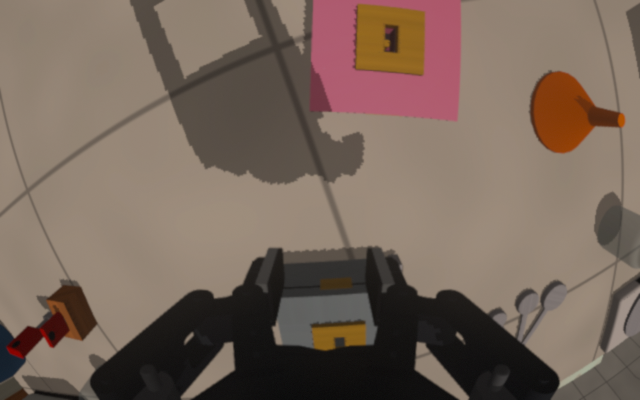

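Call:
carry_out([
  [[0.1,0,0.02],[-0.049,0,0],0],
  [[0.25,0,0.03],[-0.049,0,0],0],
  [[0.318,0,0.03],[-0.049,0,0],0],
  [[0.318,0,0.03],[-0.049,0,0],0],
])

```text
t: 17.15
tcp_pos: [0.5273, 0.0393, -0.0192]
tool_rot: [-166.7, 89.7, 178.4]
ft_force: [0.8, 0.1, 0.8]
grip_width: 0.0432
```

Call:
carry_out([
  [[0,0,0.04],[0,0,0],0],
  [[0,0,0.08],[0,0,0],0],
  [[0,0,0.1],[0,0,0],0],
  [[0,0,0.12],[0,0,0],0],
  [[0,0,0.14],[0,0,0],0],
  [[0,0,0.15],[0,0,0],0],
  [[0,0,0.15],[0,0,0],0],
])

```text
t: 18.02
tcp_pos: [0.5682, 0.0284, -0.0179]
tool_rot: [-170.5, 89.4, 174.7]
ft_force: [-9.4, 2.1, 6.5]
grip_width: 0.0428
```

```bash
python3 st.py u
```

```text
18.025 stopsframe -0.1168 -0.053 psi-st 0.07 [ 0.5682  0.0284 -0.0179] [-9.4  2.1  6.5] [ 0.26  1.14 -0.11] 0.0428
```

Call:
carry_out([
  [[0,0,0.01],[0,0,0],0],
  [[0,0,0.02],[0,0,0],0],
  [[0,0,0.02],[0,0,0],0],
])

```text
t: 18.4
tcp_pos: [0.5746, 0.0266, -0.0179]
tool_rot: [-168.2, 89.5, 177.0]
ft_force: [-7.2, 1.1, 6.4]
grip_width: 0.0425
```

```bash
python3 st.py v scene wrist
```

```text
18.4 stopsframe -0.1102 -0.0531 psi-st 0.09 [ 0.5746  0.0266 -0.0179] [-7.2  1.1  6.4] [0.11 0.94 0.02] 0.0425
```

View pics/v_scene.png

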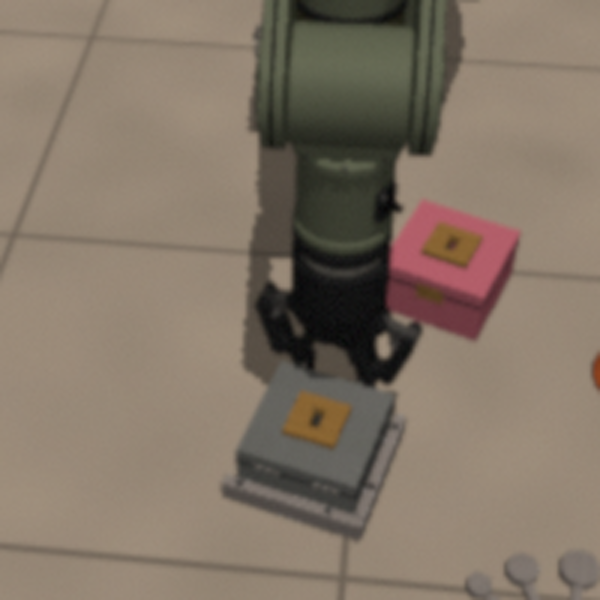

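View pics/v_wrist.png

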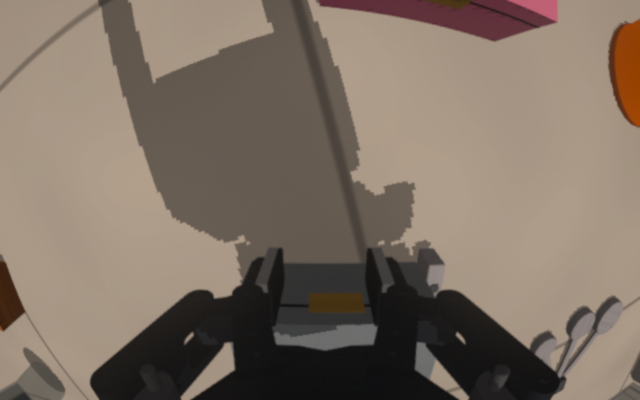

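Call:
carry_out([
  [[0,0,0.01],[0,0,0],0],
  [[0,0,0.015],[0,0,0],0],
  [[0,0,0.015],[0,0,0],0],
])

```text
t: 18.88
tcp_pos: [0.5742, 0.0266, -0.0179]
tool_rot: [-171.6, 89.0, 173.5]
ft_force: [-16.7, 5.7, 13.5]
grip_width: 0.0432
```

```bash
python3 st.py w
```

```text
18.875 stopsframe -0.1105 -0.0532 psi-st 0.07 [ 0.5742  0.0266 -0.0179] [-16.7   5.7  13.5] [ 0.76  2.28 -0.  ] 0.0432
```

Run:
```python
from h import *
print(rel(tgt(.549,-.323,.14,-.262)))
```

```text
([-0.5272, -1.1494, 0.2075], [0.0023, -0.0117, 0.0017])
```

Call:
carry_out([
  [[0,0,-0.08],[0,0,0],0],
  [[-0.15,0,-0.1],[0,-0.01,0],0],
  [[-0.35,0,-0.1],[0,-0.012,0],0],
  [[-0.527,-0.1,0],[0,-0.012,0],-0.3],
  [[-0.527,-0.3,0.1],[0,-0.012,0],-0.3],
  [[-0.527,-0.5,0.2],[0,-0.012,0],-0.3],
  [[-0.527,-0.7,0.2],[0,-0.012,0],-0.3],
  [[-0.527,-0.9,0.2],[0,-0.012,0],-0.3],
  [[-0.527,-1,0.207],[0,-0.012,0],-0.3],
  [[-0.527,-1,0.207],[0,-0.012,0],-0.3],
])

```text
t: 20.12
tcp_pos: [0.5653, -0.2834, 0.1401]
tool_rot: [-1.7, 89.0, -16.7]
ft_force: [0.3, -0.1, 0.8]
grip_width: 0.0299
```

```bash
python3 st.py x wrist scene top
python3 - <<'E'
from h import *
print(rel(tgt(.549,-.323,.14,-.262)))
E
```

```text
20.125 stopsframe -0.0395 -0.3551 psi-st -0.13 [ 0.5653 -0.2834  0.1401] [ 0.3 -0.1  0.8] [-0.   -0.02  0.01] 0.0299
([0.0005, -0.1534, -0.0188], [0.0029, 0.0111, -0.0003])
```

View pics/x_wrist.png

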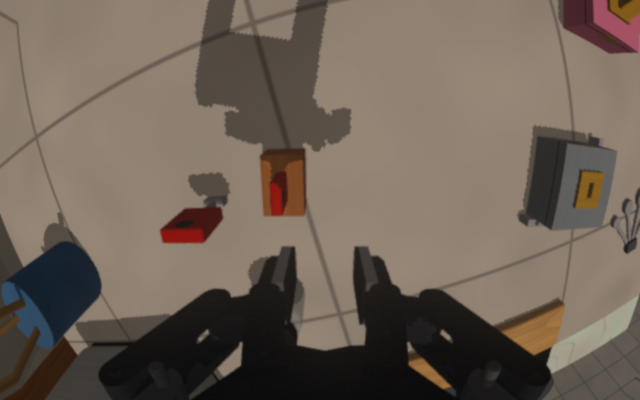

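View pics/x_scene.png

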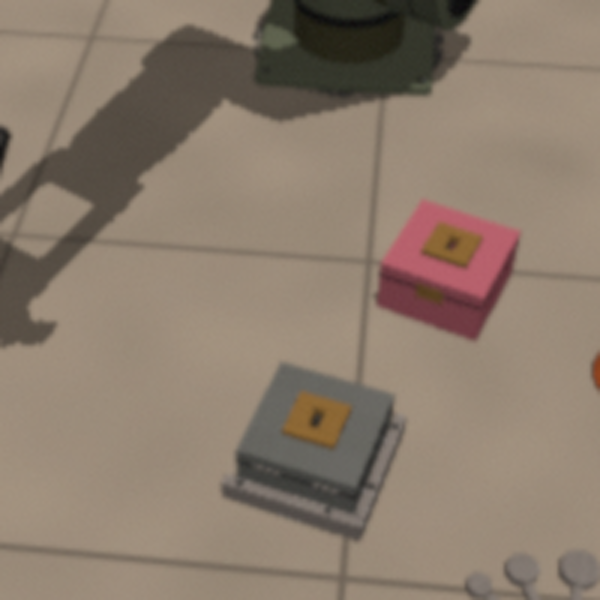

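View pics/x_top.png

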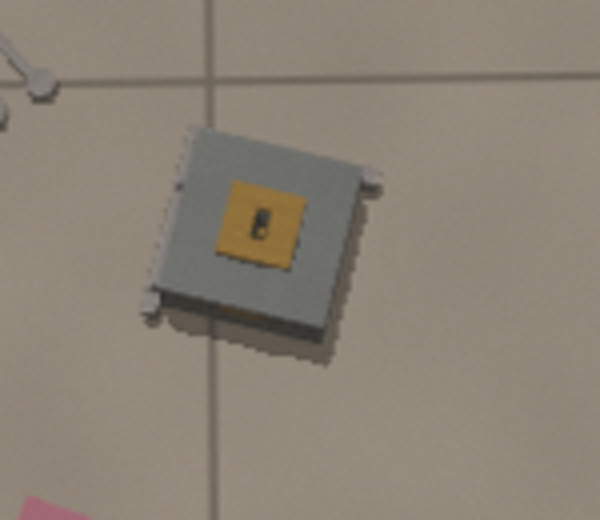

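Run:
```python
import cv2
a=cv2.imread("pics/x_wrist_full.png")
cv2.imwrite("pics/x1.png",cv2.resize(a[140:225,225:325],None,fx=7,fy=7,interpolation=cv2.INTER_CUBIC))
a=cv2.imread("pics/x_top_full.png")
cv2.imwrite("pics/x2.png",cv2.resize(a[145:215,280:350],None,fx=8,fy=8,interpolation=cv2.INTER_CUBIC))
```

```text
(no output)
```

View pics/x1.png

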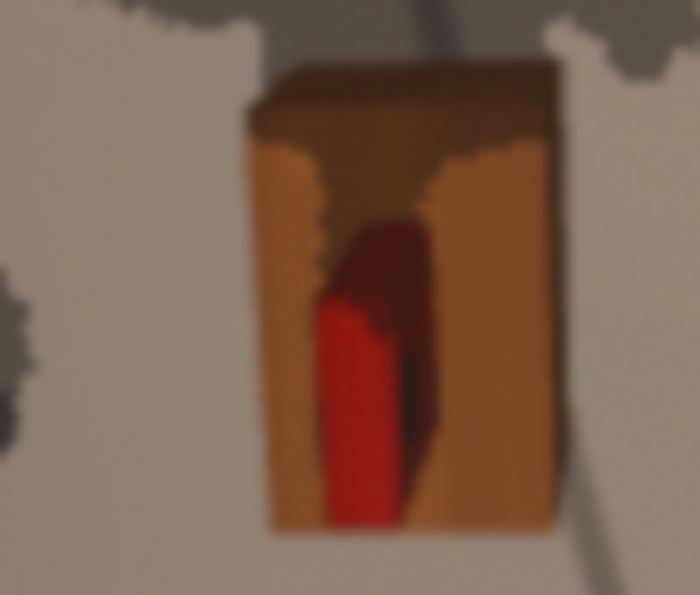

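View pics/x2.png

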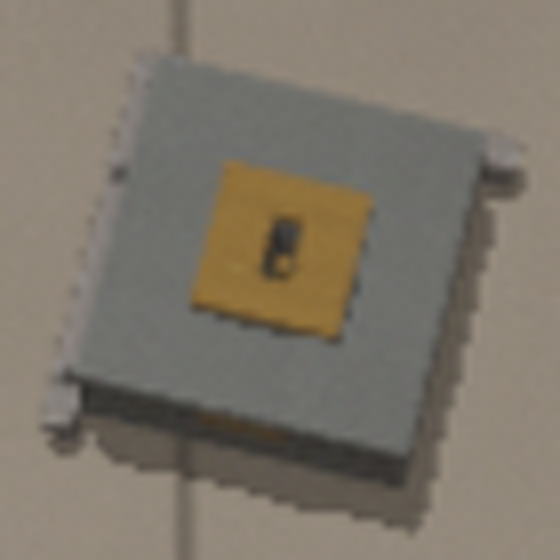

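Run:
```python
from h import *
T=np.load("x.npy")
c=lambda u,v:np.array([225+(u+.5)/7-.5,140+(v+.5)/7-.5])
def wfit(uvs,loc):
    f=lambda p:(wproj(place(p,loc),T)-uvs).ravel()
    r=least_squares(f,[.55,-.32,-.26]);return r.x,f(r.x).reshape(-1,2)
p,r=wfit(np.array([c(248,103),c(558,103),c(555,530),c(272,532)]),[[-.03,-.02,.04],[-.03,.02,.04],[.03,.02,.04],[.03,-.02,.04]]);print("block",p,np.rad2deg(p[2]),r.round(1).tolist())
k,r=wfit(np.array([c(318,300),c(398,306),c(402,527),c(328,525)]),[[-.015,-.005,.08],[-.015,.005,.08],[.015,.005,.08],[.015,-.005,.08]]);print("key",k,np.rad2deg(k[2]),r.round(1).tolist())
t=lambda u,v:("top",np.array([280+(u+.5)/8-.5,145+(v+.5)/8-.5]))
mm=lambda *a:np.array(a)/1000
b,r=fit([(*t(150,55),mm(50,50,57)),(*t(490,132),mm(50,-50,57)),(*t(410,455),mm(-50,-50,57)),(*t(75,375),mm(-50,50,57)),(*t(228,160),mm(22,22,62)),(*t(375,196),mm(22,-22,62)),(*t(192,305),mm(-22,22,62)),(*t(340,336),mm(-22,-22,62))],[.63,0,-.26])
print("box",b,np.rad2deg(b[2]),r.round(1).tolist())
print("home",s2w(-.05,-.05),"tool psi",np.rad2deg(np.arctan2(T[1,2],T[0,2])))
for q in (.5*p+.5*k,): print(rel(tgt(q[0],q[1],.013,p[2])))
```

```text
block [ 0.551786   -0.32012688 -0.27258271] -15.61783888297551 [[0.6, 0.1], [-0.8, -0.0], [0.2, 0.3], [0.0, -0.5]]
key [ 0.5520889  -0.32037542 -0.28727607] -16.45970626524268 [[-0.3, -1.0], [0.4, -1.7], [0.5, 1.5], [-0.7, 1.4]]
box [ 0.63336196  0.01415976 -0.24897565] -14.265254185013841 [[0.9, -0.1], [-0.3, -0.2], [0.1, 0.1], [0.0, 0.3], [-0.1, 0.1], [-0.2, -0.2], [-0.1, -0.2], [-0.1, 0.2]]
home [0.63353357 0.01412229] tool psi -15.012195312645199
([0.4239, -0.1422, -0.0187], [0.0099, 0.0111, -0.0004])
```

Call:
carry_out([
  [[0.08,-0.142,-0.0187],[0.006,0.011,0],-0.3],
  [[0.14,-0.142,-0.0187],[0.006,0.011,0],-0.3],
  [[0.14,-0.142,-0.0187],[0.006,0.011,0],-0.3],
])

```text
t: 20.65
tcp_pos: [0.5499, -0.3189, 0.0968]
tool_rot: [156.9, 89.8, 141.7]
ft_force: [0.4, 0.3, 1.0]
grip_width: 0.0301
```

```bash
python3 st.py y wrist;python3 - <<'E'
import cv2
a=cv2.imread("pics/y_wrist_full.png")
cv2.imwrite("pics/y1.png",cv2.resize(a[170:280,260:390],None,fx=6,fy=6,interpolation=cv2.INTER_CUBIC))
E
```

```text
20.65 stopsframe -0.0452 -0.3934 psi-st -0.34 [ 0.5499 -0.3189  0.0968] [0.4 0.3 1. ] [-0.02 -0.02  0.02] 0.0301
```

View pics/y1.png

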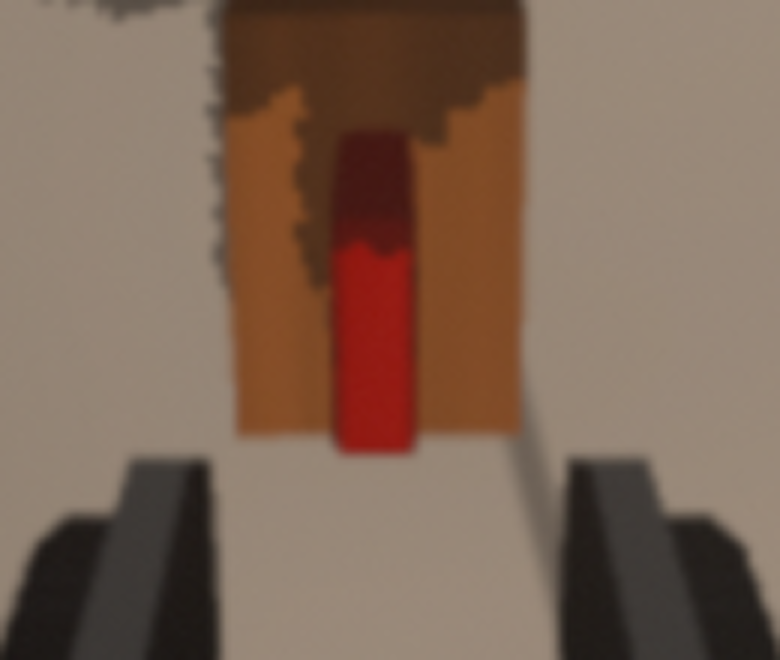

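Run:
```python
from h import *
T=np.load("y.npy");Ti=np.linalg.inv(T)
for uv in ((260+374/6,170+452/6),(260+372/6,170+222/6),(260+372/6,170+250/6)):
    print((Ti@np.r_[wray_z(uv,.08,T),1])[:3].round(4))
for uv in ((260+238/6,170+435/6),(260+521/6,170+435/6),(260+226/6,170+12/6),(260+524/6,170+12/6)): print((Ti@np.r_[wray_z(uv,.04,T),1])[:3].round(4))
```

```text
[ 0.0167 -0.0008  0.0165]
[ 0.0168 -0.001  -0.012 ]
[ 0.0168 -0.001  -0.0087]
[ 0.0567 -0.0204  0.0331]
[0.0567 0.0196 0.0331]
[ 0.0569 -0.0205 -0.0276]
[ 0.0569  0.0186 -0.0276]
```

Call:
carry_out([
  [[0.1,-0.003,0.007],[0,0,0],-0.3],
  [[0.2,-0.003,0.007],[0,0,0],-0.3],
  [[0.25,-0.003,0.007],[0,0,0],-0.3],
  [[0.28,-0.003,0.007],[0,0,0],-0.3],
  [[0.28,-0.003,0.007],[0,0,0],-0.3],
  [[0.28,-0.003,0.007],[0,0,0],-0.6],
  [[0.28,-0.003,0.007],[0,0,0],-0.8],
  [[0.28,-0.003,0.007],[0,0,0],-1],
  [[0.28,-0.003,0.007],[0,0,0],-1],
  [[0.28,-0.003,0.007],[0,0,0],-1],
], force=60)

```text
t: 21.95
tcp_pos: [0.553, -0.3225, 0.0154]
tool_rot: [-12.1, 89.9, -27.4]
ft_force: [-1.2, 0.9, 6.5]
grip_width: 0.0086
```

```bash
python3 st.py z wrist;python3 - <<'E'
import cv2
a=cv2.imread("pics/z_wrist_full.png")
cv2.imwrite("pics/z1.png",cv2.resize(a[170:300,260:390],None,fx=5,fy=5,interpolation=cv2.INTER_CUBIC))
E
```

```text
21.95 stopsframe -0.0413 -0.396 psi-st -0.42 [ 0.553  -0.3225  0.0154] [-1.2  0.9  6.5] [0.1  0.02 0.01] 0.0086
```

View pics/z1.png

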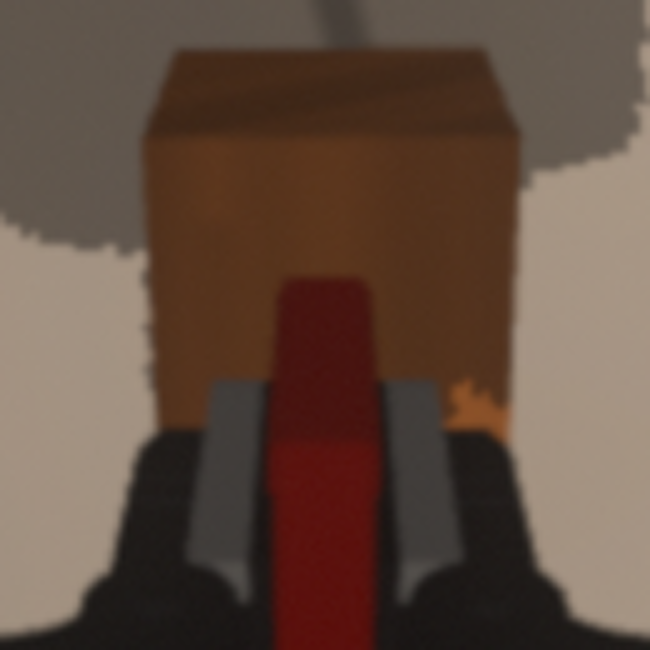

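Call:
carry_out([
  [[-0.05,0,0],[0,0,0],-1],
  [[-0.12,0,0],[0,0,0],-1],
  [[-0.25,0,0],[0,0,0],-1],
  [[-0.4,0,0],[0,0,0],-1],
  [[-0.4,0,0],[0,0,0],-1],
])

```text
t: 22.62
tcp_pos: [0.5543, -0.3235, 0.1392]
tool_rot: [-16.9, 89.5, -32.2]
ft_force: [-0.7, -1.0, -0.7]
grip_width: 0.0091
```

```bash
python3 st.py A wrist scene;python3 - <<'E'
import cv2
a=cv2.imread("pics/A_wrist_full.png")
cv2.imwrite("pics/A1.png",cv2.resize(a[170:300,260:390],None,fx=5,fy=5,interpolation=cv2.INTER_CUBIC))
a=cv2.imread("pics/A_scene_full.png")
cv2.imwrite("pics/A2.png",cv2.resize(a[90:230,130:270],None,fx=4,fy=4,interpolation=cv2.INTER_CUBIC))
E
```

```text
22.625 stopsframe -0.0399 -0.3967 psi-st -0.42 [ 0.5543 -0.3235  0.1392] [-0.7 -1.  -0.7] [-0.08  0.02 -0.03] 0.0091
```

View pics/A1.png

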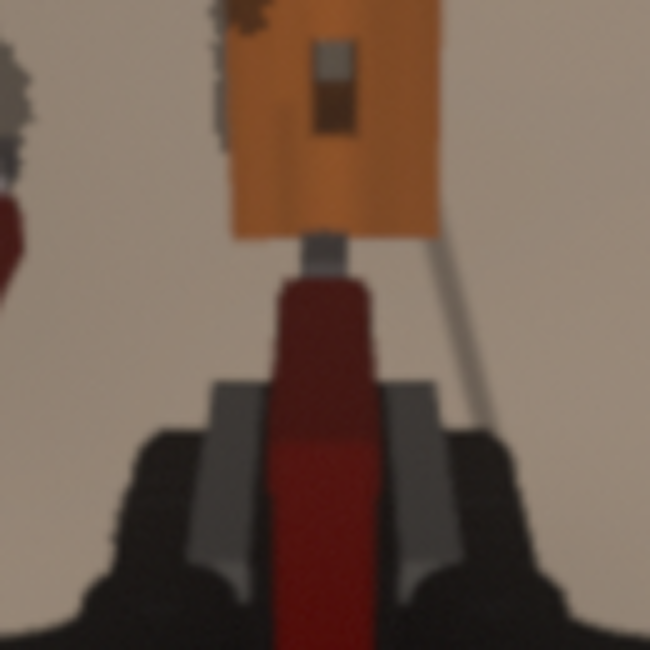

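View pics/A2.png

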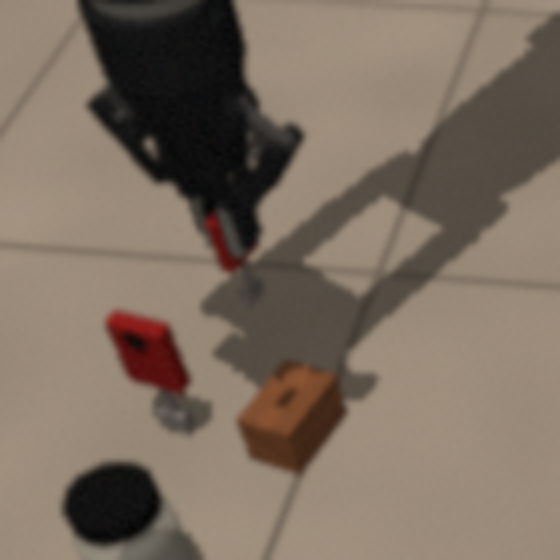

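Run:
```python
from h import *
T=np.load("A.npy");C=WM["tool_from_camera"]
def tool_on_x(uv,xt):
    d=np.array([uv[0]-WM["cx"],uv[1]-WM["cy"]])/WM["fx"];th=np.hypot(*d)
    v=C[:3,:3]@np.r_[np.sin(th)*d/th,np.cos(th)];return C[:3,3]+v*(xt-C[0,3])/v[0]
for n,u,v,x in (("bow bottom near L",281,281,-.0246),("bow bottom near R",368,281,-.0246),("bit tip near L",302,233,.0094-.002),("bit tip near R",348,233,.0094-.002),("bow top near L",268,440,-.0646),("R",382,440,-.0646)):
    print(n,tool_on_x((260+(u+.5)/5-.5,170+(v+.5)/5-.5),x).round(4))
s=observe();print(s['qpos'].round(1))
b=np.array([.6335,.0141]);print(rel(tgt(*b,.14,ST[2])))
```

```text
bow bottom near L [-0.0246 -0.0041 -0.0151]
bow bottom near R [-0.0246  0.0054 -0.0151]
bit tip near L [ 0.0074 -0.0022 -0.0089]
bit tip near R [ 0.0074  0.0037 -0.0089]
bow top near L [-0.0646 -0.0041 -0.0167]
R [-0.0646  0.0056 -0.0167]
[ -31.3   26.3   85.9   -0.    67.8 -106. ]
([-0.018, 1.1524, -0.0332], [-0.0049, 0.0002, 0.0001])
```

Call:
carry_out([
  [[-0.018,0.2,0],[0,0,0],-1],
  [[-0.018,0.4,0],[-0.005,0,0],-1],
  [[-0.018,0.6,-0.03],[-0.005,0,0],-1],
  [[-0.018,0.8,-0.033],[-0.005,0,0],-1],
  [[-0.018,0.92,-0.05],[-0.005,0,0],-1],
  [[-0.018,1,-0.06],[-0.005,0,0],-1],
  [[-0.018,1,-0.06],[-0.005,0,0],-1],
])

```text
t: 23.6
tcp_pos: [0.613, -0.0264, 0.1379]
tool_rot: [-165.0, 89.8, -179.7]
ft_force: [-0.1, -0.3, -0.6]
grip_width: 0.0089
```

```bash
python3 st.py B
python3 - <<'E'
from h import *
print(rel(tgt(*s2w(-.06,-.05),.125,ST[2])))
E
```

```text
23.6 stopsframe -0.0595 -0.0945 psi-st 0.18 [ 0.613  -0.0264  0.1379] [-0.1 -0.3 -0.6] [-0.03  0.03 -0.  ] 0.0089
([0.0427, 0.1482, -0.0012], [0.002, -0.0022, 0.0006])
```

Call:
carry_out([
  [[0.043,0.148,0.033],[0.002,0,0],-1],
  [[0.043,0.148,0.033],[0.002,0,0],-1],
  [[0.043,0.148,0.033],[0.002,0,0],-1],
])

```text
t: 23.98
tcp_pos: [0.6343, 0.0111, 0.1259]
tool_rot: [-133.1, 89.9, -148.2]
ft_force: [0.2, -0.5, 0.1]
grip_width: 0.0091
```

```bash
python3 st.py C wrist;python3 - <<'E'
import cv2
a=cv2.imread("pics/C_wrist_full.png")
cv2.imwrite("pics/C1.png",cv2.resize(a[150:260,260:390],None,fx=6,fy=6,interpolation=cv2.INTER_CUBIC))
E
```

```text
23.975 stopsframe -0.0485 -0.0527 psi-st -0.18 [0.6343 0.0111 0.1259] [ 0.2 -0.5  0.1] [-0.08 -0.02 -0.  ] 0.0091
```

View pics/C1.png

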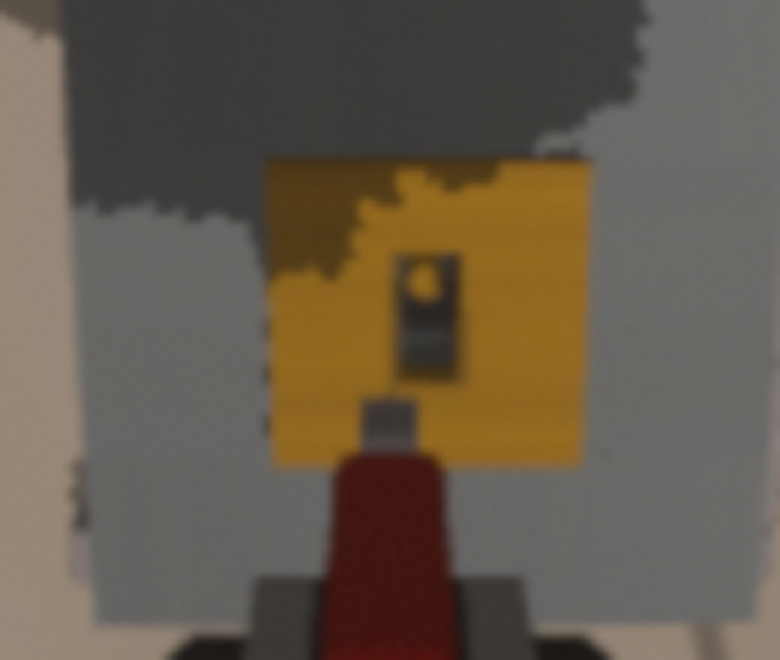

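View pics/C_wrist.png

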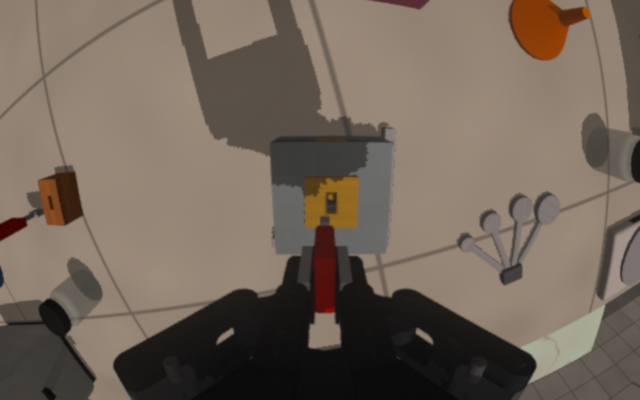

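```bash
cat > kw.py <<'E'
from h import *
def kw(tag,slot,plate,x0,y0,k,key=None):
    T=np.load(tag+".npy");Ti=np.linalg.inv(T)
    g=lambda u,v:np.array([x0+(u+.5)/k-.5,y0+(v+.5)/k-.5])
    f=lambda uv:(Ti@np.r_[wray_z(g(*uv),.062,T),1])[:3]
    S=np.array([f(q) for q in slot]);P=np.array([f(q) for q in plate])
    print("slot",S.mean(0).round(4),S.round(4).tolist());print("plate",P.mean(0).round(4),P.round(4).tolist())
    d=P[2]+P[3]-P[0]-P[1];print("plate yaw in tool (deg, y over z)",np.rad2deg(np.arctan2(d[1],d[2])).round(2))
E
python3 - <<'E'
from kw import *
kw("C",[(397,254),(460,254),(460,380),(397,380)],[(267,160),(592,162),(582,467),(274,467)],260,150,6)
E
```

```text
slot [ 0.0639  0.0061 -0.0001] [[0.0639, 0.0017, -0.0093], [0.0639, 0.0103, -0.0093], [0.0639, 0.0105, 0.009], [0.0639, 0.0017, 0.009]]
plate [ 0.0639  0.0061 -0.0001] [[0.064, -0.0159, -0.0225], [0.0639, 0.0281, -0.0223], [0.0638, 0.0282, 0.0222], [0.0639, -0.0158, 0.0222]]
plate yaw in tool (deg, y over z) 0.12
```

Call:
carry_out([
  [[0.06,0.018,0.002],[0,0,0],-1],
  [[0.12,0.018,0.002],[0,0,0],-1],
  [[0.155,0.018,0.002],[0,0,0],-1],
  [[0.155,0.018,0.002],[0,0,0],-1],
  [[0.155,0.018,0.002],[0,0,0],-1],
])

```text
t: 24.65
tcp_pos: [0.6375, 0.0173, 0.0807]
tool_rot: [6.2, 89.9, -8.9]
ft_force: [1.0, -0.6, -0.6]
grip_width: 0.0088
```

```bash
python3 st.py D wrist;python3 - <<'E'
import cv2
a=cv2.imread("pics/D_wrist_full.png")
cv2.imwrite("pics/D1.png",cv2.resize(a[150:260,260:390],None,fx=6,fy=6,interpolation=cv2.INTER_CUBIC))
E
```

```text
24.65 stopsframe -0.047 -0.046 psi-st -0.17 [0.6375 0.0173 0.0807] [ 1.  -0.6 -0.6] [-0.03 -0.02 -0.02] 0.0088
```

View pics/D1.png

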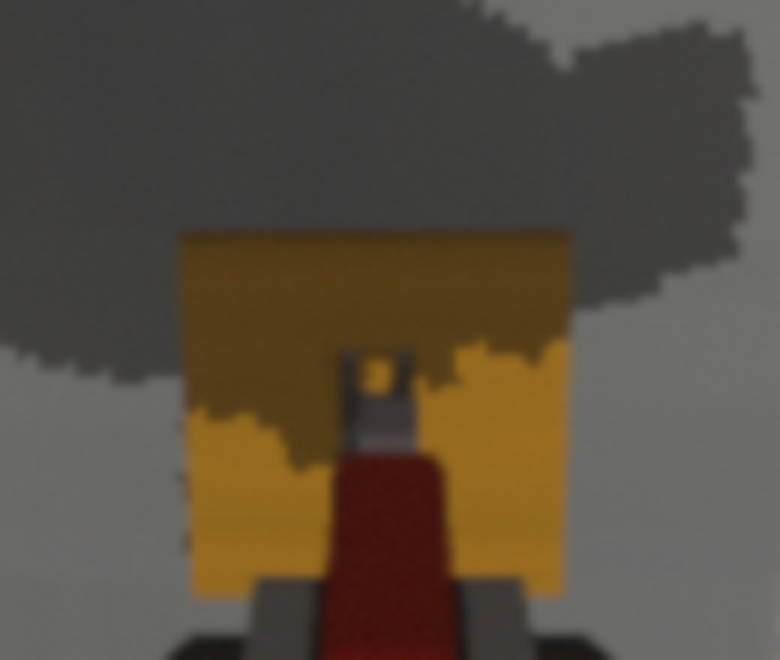

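Run:
```python
from kw import *
kw("D",[(340,350),(415,350)],[(181,235),(572,234),(566,598),(192,598)],260,150,6)
C=WM["tool_from_camera"]
def tool_on_x(uv,xt):
    d=np.array([uv[0]-WM["cx"],uv[1]-WM["cy"]])/WM["fx"];th=np.hypot(*d)
    v=C[:3,:3]@np.r_[np.sin(th)*d/th,np.cos(th)];return C[:3,3]+v*(xt-C[0,3])/v[0]
for u,v,x in ((358,396,.0094-.002),(417,396,.0064),(335,455,-.0246),(443,455,-.0246)): print(tool_on_x((260+(u+.5)/6-.5,150+(v+.5)/6-.5),x).round(4))
```

```text
slot [ 0.0187 -0.0007 -0.0107] [[0.0187, -0.0049, -0.0107], [0.0187, 0.0036, -0.0107]]
plate [ 0.0187 -0.0007 -0.0018] [[0.0187, -0.0226, -0.0243], [0.0187, 0.021, -0.0244], [0.0187, 0.0219, 0.0207], [0.0187, -0.023, 0.0208]]
plate yaw in tool (deg, y over z) 0.28
[ 0.0074 -0.0027 -0.0093]
[ 0.0064  0.0036 -0.0097]
[-0.0246 -0.0043 -0.0153]
[-0.0246  0.0055 -0.0153]
```

Call:
carry_out([
  [[0,-0.004,-0.0033],[0,0,0],-1],
  [[0,-0.004,-0.0033],[0,0,0],-1],
  [[0.02,-0.004,-0.0033],[0,0,0],-1],
  [[0.03,-0.004,-0.0033],[0,0,0],-1],
  [[0.04,-0.004,-0.0033],[0,0,0],-1],
  [[0.05,-0.004,-0.0033],[0,0,0],-1],
  [[0.05,-0.004,-0.0033],[0,0,0],-1],
])

```text
t: 25.58
tcp_pos: [0.636, 0.0165, 0.065]
tool_rot: [-6.8, 90.0, -21.8]
ft_force: [0.1, 0.9, -0.8]
grip_width: 0.0089
```

```bash
python3 st.py E wrist;python3 - <<'E'
import cv2
a=cv2.imread("pics/E_wrist_full.png")
cv2.imwrite("pics/E1.png",cv2.resize(a[150:260,260:390],None,fx=6,fy=6,interpolation=cv2.INTER_CUBIC))
E
```

```text
25.575 stopsframe -0.0482 -0.0471 psi-st -0.16 [0.636  0.0165 0.065 ] [ 0.1  0.9 -0.8] [-0.05 -0.15 -0.02] 0.0089
```

View pics/E1.png

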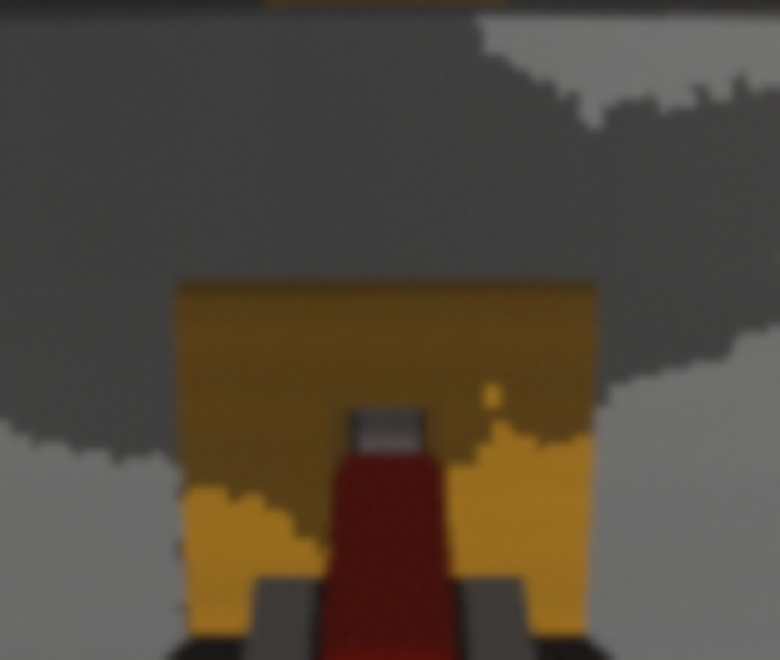

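Call:
carry_out([
  [[0.01,0,0],[0,0,0],-1],
  [[0.02,0,0],[0,0,0],-1],
  [[0.03,0,0],[0,0,0],-1],
  [[0.03,0,0],[0,0,0],-1],
])

```text
t: 26.12
tcp_pos: [0.6359, 0.0164, 0.0559]
tool_rot: [-13.9, 90.0, -29.0]
ft_force: [1.2, -0.2, -1.2]
grip_width: 0.009
```

```bash
python3 st.py F
```

```text
26.125 stopsframe -0.0483 -0.0472 psi-st -0.16 [0.6359 0.0164 0.0559] [ 1.2 -0.2 -1.2] [-0.08 -0.26 -0.03] 0.009
```

Call:
carry_out([
  [[0.01,0,0],[0,0,0],-1],
  [[0.02,0,0],[0,0,0],-1],
  [[0.03,0,0],[0,0,0],-1],
  [[0.037,0,0],[0,0,0],-1],
  [[0.037,0,0],[0,0,0],-1],
])

```text
t: 26.75
tcp_pos: [0.636, 0.0165, 0.0453]
tool_rot: [3.7, 89.9, -11.3]
ft_force: [0.1, -0.2, 3.1]
grip_width: 0.0087
```

```bash
python3 st.py G
```

```text
26.75 stopsframe -0.0482 -0.0471 psi-st -0.16 [0.636  0.0165 0.0453] [ 0.1 -0.2  3.1] [-0.08 -0.06 -0.01] 0.0087
```

Call:
carry_out([
  [[0.005,0,0],[0,0,0],-1],
  [[0.01,0,0],[0,0,0],-1],
  [[0.01,0,0],[0,0,0],-1],
])

```text
t: 27.12
tcp_pos: [0.6363, 0.0165, 0.0447]
tool_rot: [10.2, 89.9, -4.8]
ft_force: [-3.8, 0.7, 15.5]
grip_width: 0.0092
```

```bash
python3 st.py H wrist
```

```text
27.125 stopsframe -0.0479 -0.047 psi-st -0.16 [0.6363 0.0165 0.0447] [-3.8  0.7 15.5] [-0.02  0.76  0.03] 0.0092
```

View pics/H_wrist.png

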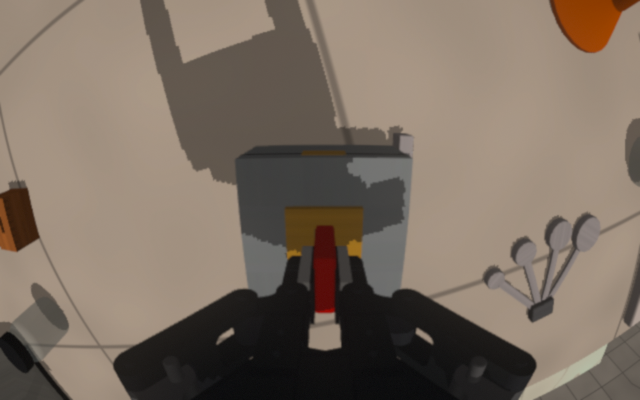

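Call:
carry_out([
  [[0,0,0],[0.06,0,0],-1],
  [[0,0,0],[0.12,0,0],-1],
  [[0,0,0],[0.18,0,0],-1],
  [[0,0,0],[0.24,0,0],-1],
  [[0,0,0],[0.3,0,0],-1],
  [[0,0,0],[0.36,0,0],-1],
  [[0,0,0],[0.42,0,0],-1],
  [[0,0,0],[0.42,0,0],-1],
], force=80)

```text
t: 28.18
tcp_pos: [0.6362, 0.0162, 0.0448]
tool_rot: [33.3, 89.9, -17.9]
ft_force: [-2.5, -0.7, 15.5]
grip_width: 0.0082
```

```bash
python3 st.py I wrist
```

```text
28.175 stopsframe -0.0479 -0.0473 psi-st -36.27 [0.6362 0.0162 0.0448] [-2.5 -0.7 15.5] [-0.19  0.76 -0.01] 0.0082
```

View pics/I_wrist.png

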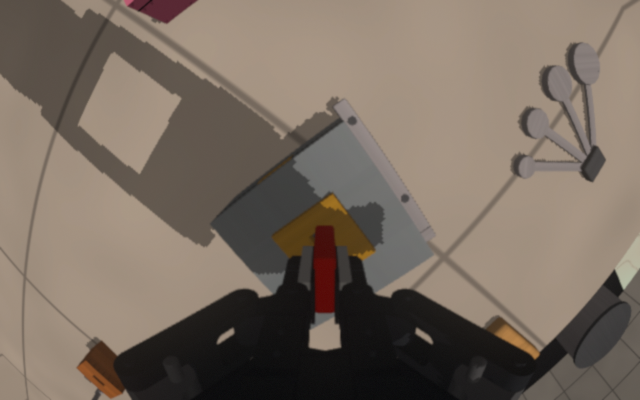

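Call:
carry_out([
  [[0,0,0],[0.06,0,0],-1],
  [[0,0,0],[0.12,0,0],-1],
  [[0,0,0],[0.18,0,0],-1],
  [[0,0,0],[0.24,0,0],-1],
  [[0,0,0],[0.3,0,0],-1],
  [[0,0,0],[0.36,0,0],-1],
  [[0,0,0],[0.42,0,0],-1],
  [[0,0,0],[0.48,0,0],-1],
  [[0,0,0],[0.54,0,0],-1],
  [[0,0,0],[0.6,0,0],-1],
  [[0,0,0],[0.64,0,0],-1],
  [[0,0,0],[0.64,0,0],-1],
  [[0,0,0],[0.64,0,0],-1],
])

```text
t: 29.85
tcp_pos: [0.6357, 0.0163, 0.0448]
tool_rot: [81.9, 89.9, -24.2]
ft_force: [-4.1, -0.9, 16.6]
grip_width: 0.009
```

```bash
python3 st.py J wrist scene
```

```text
29.85 stopsframe -0.0484 -0.0474 psi-st -91.24 [0.6357 0.0163 0.0448] [-4.1 -0.9 16.6] [-0.14  0.91  0.08] 0.009
```

View pics/J_wrist.png

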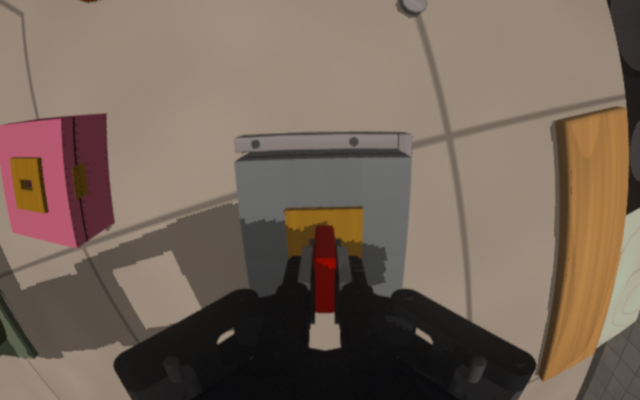

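View pics/J_scene.png

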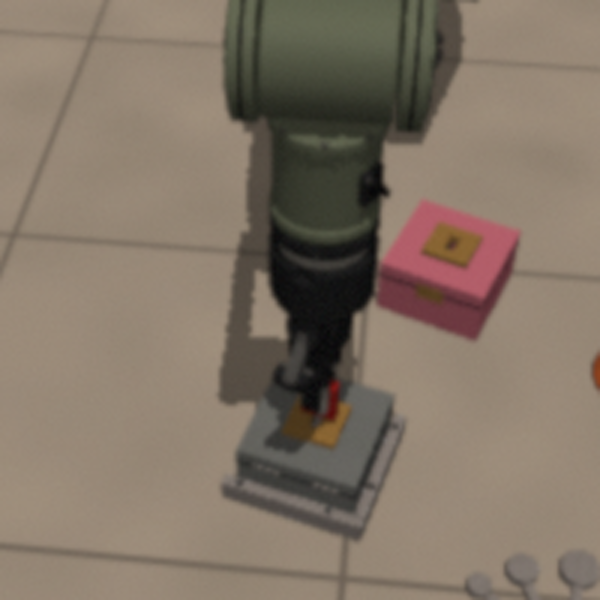

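Run:
```python
from h import *
T=np.load("J.npy")
def sf(p):
    c,s=np.cos(ST[2]),np.sin(ST[2]);d=p[:2]-ST[:2];return np.array([c*d[0]+s*d[1],-s*d[0]+c*d[1]]).round(4)
for n,uv,z in (("plate",(286,208),.062),("plate",(363,208),.062),("top",(237,155),.057),("top",(411,155),.057),("rail out",(236,137),.022),("rail out",(398,133),.022),("rail corner out",(411,133),.022),("rail in corner",(400,152),.022),("rail in",(237,152),.022)): print(n,sf(wray_z(uv,z,T)))
a=cv2.imread("pics/J_wrist_full.png")
cv2.imwrite("pics/J1.png",cv2.resize(a[120:320,225:425],None,fx=4,fy=3,interpolation=cv2.INTER_CUBIC))
```

```text
plate [-0.07  -0.024]
plate [-0.0267 -0.0249]
top [-0.097   0.0064]
top [0.0011 0.0043]
rail out [-0.1071  0.0136]
rail out [0.0016 0.0136]
rail corner out [0.0107 0.0138]
rail in corner [0.0033 0.0007]
rail in [-0.1071  0.0033]
```

View pics/J1.png

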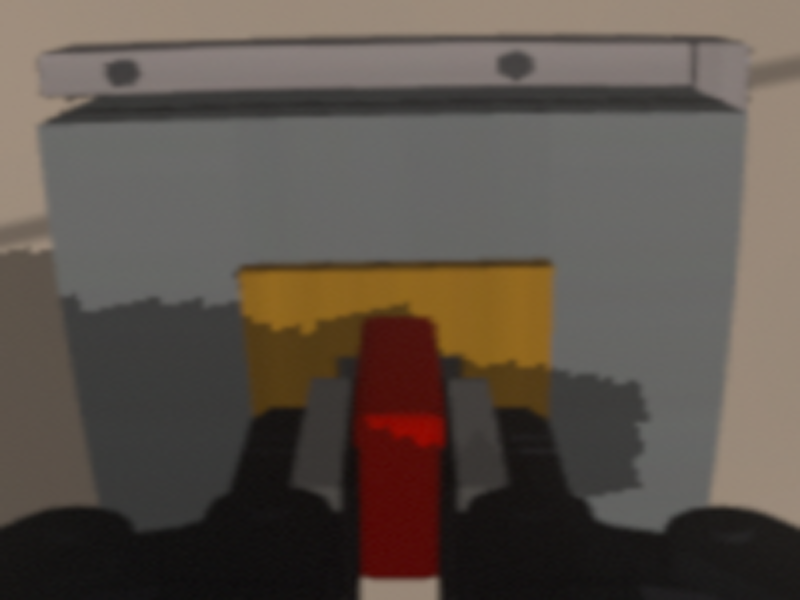

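Run:
```python
from h import *
T=np.load("J.npy")
c=lambda u,v:(225+(u+.5)/4-.5,120+(v+.5)/3-.5)
def sf(p):
    cc,s=np.cos(ST[2]),np.sin(ST[2]);d=p[:2]-ST[:2];return np.array([cc*d[0]+s*d[1],-s*d[0]+cc*d[1]])
for n,z,*q in (("plate",.062,(240,268),(552,263)),("top",.057,(42,125),(745,111)),("rail far",.022,(40,55),(690,42)),("rail near",.022,(40,97),(690,88))):
    a,b=[sf(wray_z(c(*p),z,T)) for p in q];print(n,a.round(4),b.round(4),np.arctan2(b[1]-a[1],b[0]-a[0]).round(4))
```

```text
plate [-0.0708 -0.0246] [-0.027  -0.0245] 0.0005
top [-0.0985  0.0028] [0.0011 0.0033] 0.0048
rail far [-0.1081  0.013 ] [0.001  0.0132] 0.0014
rail near [-0.1088  0.0034] [0.0012 0.0027] -0.0061
```

```bash
python3 st.py K; python3 -c "
from cell import *
print(job_done()); s=observe(); print(s['t'],s['tcp_pos'],s['ft_force'],s['moment'])"
```

```text
29.95 stopsframe -0.0484 -0.0474 psi-st -91.24 [0.6357 0.0163 0.0448] [-4.6 -0.8 16.5] [-0.14  0.89  0.08] 0.0088
the job is handed in; nothing more can be done
None
the job is handed in; nothing more can be done
```

I pushed the box home, took the smaller red key from the wooden block, seated it and turned it clockwise. I handed the job in at about 30 s with the key held turned; the interface gave no verdict.

**Box home:** the last picture puts the box flush with both rails, about 0.005 rad or less out of square. Both rails gave a hard stop, at about 14 to 17 N.

**Key in:** it passed the pins and met a hard floor at about 15 N. The tip is then about 35 mm above the box's underside, where 36 mm is nominal. That height comes from the arm's reading at the grasp.

**Lock turned:** the tool turned about 91° (1.59 rad). Less the 0.11 rad of play, the lock should stand near 1.48 rad, though I could not read it directly. The wrist moment of 0.08 N m matches the spring at a quarter turn. The grip was commanded at 80 N.

**What failed or disagreed:**
- **Fingertip height:** the real fingertips are about 37 mm behind the reported TCP. My first push therefore passed above the box without touching it. I confirmed the offset in two cameras, and by going below z = 0 without contact.
- **Wrist limit:** the first try at the sideways push ran the last joint to about −146.5°, right at the edge of its range (−146.56°). I turned the hand the other way to make the push.
- **Box dragged back:** the sideways push pulled the box about 5 mm off the other rail, so I pushed it home there a second time.
- **Camera offset:** the top and wrist cameras disagreed by about 3 to 4 mm on the key. I used the wrist camera for both the grasp and the insertion.

I did not touch the jars, the funnel or the spoons.

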